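Lock the lamp unit's cover with the slot key

ROBOT

A 7-joint arm with a two-finger parallel gripper is mounted at the origin on a cart in front of the work surface, level with it; the furniture and walls round the work are solid. World frame = base frame: x ahead of the robot, y to its left, z up, the work surface at z = 0. Lengths are in mm, angles in rad, forces in N, time in s.
With the tool pointing down it reaches from about 425 to 1025 mm from the base axis. Payload 3.6 kg.
Tool frame: the origin (TCP) lies between the finger pads; the fingertips stand tip_reach ahead of it and the grasp point (between the pads) lies 11 mm behind it (tip_reach is the distance from the TCP to the fingertips, in mm); x points along the fingers, y is the direction in which the jaws open and shut, and the axes are right-handed (so a half turn about x gives the same grasp; the last joint's range is limited). The gripper opens to 85 mm and grips with 20 to 120 N. Pads are 22 mm wide; open, the fingers measure 114 mm over their backs; the gripper's body (76 mm by 85 mm) begins 54 mm behind the grasp point. The pads swing forward as they close: fully open they stand 13 mm farther back than shut.
Start: joints at [1.018, 0.591, 0.048, 1.609, -0.033, 0.943, -0.034], TCP at [321.085, -650.026, 239.302] pointing down, gripper open.
Joint ranges: [-2.69, 2.69], [-0.47, 2.24], [-1.27, 1.36], [0.19, 2.51], [-1.53, 4.68], [0.08, 2.07], [-3.09, 3.09]. Speed limits (rad/s): [2.57, 2.57, 3.14, 3.14, 3.14, 3.14, 3.14].

INTERFACE

Orientations are given as [roll, pitch, yaw] about the fixed x, y, z axes, in that order (R = Rz(yaw) Ry(pitch) Rx(roll)).
In Python, from rig import * gives the robot as it stands.
- The arm moves only by the tool step_arm, never from a script. Its argument "increments" is a list of rows, each a list of 7 numbers: the shift along the tool's x, y, z in mm, then the turn, a rotation vector about the tool's x, y, z in degrees, then the opening in per cent of the stroke, from 0 (shut) to 100 (fully open). In form: [[tx, ty, tz, rx, ry, rz, jaw], ...]. A call has 1 to 8 rows; each row is the pose to reach, as a shift and turn from the pose commanded when the call began, along the tool's axes at that moment; what a row does not reach only later rows make up. A row lasts 1/10 s, in which the tool goes at most 50 mm and 8.59 degrees, less where a joint would pass 70% of its speed; a pose out of reach is approached as far as the arm can. A call with a gripper value outside its range is refused whole. The fingers move at their own pace and stop on an object; "force" is the grip in N (left out, the last holds). Time passes only in rows, so rows that repeat a pose let the fingers close. It gives the time, the measured TCP pose, the force and the opening at its end, in the units of the state.
- read_state(): the state, without advancing time (a new reading comes with each control period).
- capture(name): name is "side" or "top" or "wrist"; returns a dict with "color" (400x640x3 uint8, red, green, blue), "intrinsics" (3x3 intrinsics, pixels), "distortion" ([k1, k2, p1, p2, k3] as OpenCV has them; the pictures are not rectified), "rvec" (rotation vector, rad) and "tvec" (3), from world to camera coordinates, as OpenCV has them; the wrist camera has in their place "hand_eye" (4x4, takes a point from camera to tool coordinates, whose origin is the TCP and whose axes are the tool frame's). Camera axes: x right, y down, z forward; pixel columns grow to the right and rows downward; lengths in mm; the calibration is good to about 2 mm. A picture is of the moment at which its call begins: read the wrist's pose just before it. There is no depth.
- sign_off(): hands the job in, once; it reports no verdict.
Trained networks look in a picture, given as the dict that the camera call returned (one of the last four; its "shot" number tells which), for a name from the list of things; names that differ only in an ending like _2 or _b are one class to them, and where a whole thing is asked for, a point or a joint stands for the part that bears it (a point fixed in the world has none). Each returns a list of dicts, best first, with "score" (0 to 1); they miss things now and then, are a little off and sometimes report something else, mostly with a low value. They report only what shows in the picture. A call takes as long as a camera call. They do not tell look-alikes from the thing itself.
- spot_in(picture, query): "bbox" ([left, top, right, bottom] in pixels, round what is visible of it).
- outline_of(picture, query): "pixels" (400x640 bool, what is visible of it) and "bbox" ([left, top, right, bottom] in pixels, round what is visible of it).
- tip_of(picture, query): "point" ([column, row] in pixels: a listed point, or the origin of a listed thing).
The state is a dict: "time": time; "joint_positions": joint angles; "qvel": joint speeds; "joint_efforts": joint torques, N m; "tool_pos": TCP position; "eef_rot": TCP orientation; "contact_force": force on the tool from outside, world axes, zero at the start; "ft_torque": the same for the moment, N m; "gripper_width": finger opening in mm.
Only numpy, scipy, OpenCV 4.12 (cv2) and the standard library are available. Lean on these libraries where they do the work, as an engineer would, in place of code of your own. Each camera call takes 0.05 s, during which the arm holds its last target.

TASK

Take the orange flat-bladed key out of its blue stand, put its blade into the slot of the steel cam lock on top of the grey lamp unit and turn the lock clockwise, up to a quarter turn, until you feel it seat fully home, so that the round white cover is drawn down flush; do not force it against its stop. Then put the key back upright in its stand, blade fully down, and leave the other things on the bench alone.

Things in the scene. Friction and masses are not known exactly. Their poses are not given: they have to be found in the camera images.
- slot (a point): Centre of the mouth of the slot in the steel cam stud on top of the lamp unit, 61 mm above the bench. Its x axis runs along the slot, z up. The slot is straight, 4.5 mm wide, 8 mm deep and 34 mm long, and lies inside a dark fixed collar of 37 mm inner and 50 mm outer diameter whose rim stands 2 mm above the slot's mouth.
- cam: The steel cam stud, 34 mm across, origin and axes as slot. It turns about z, clockwise from above to lock, after up to 0.15 rad of play of the blade. The turn left to the seat is 1.0 to 1.6 rad, differs each time and is marked nowhere: at the seat it meets a hard stop. Turning takes about 0.1 N m up to the seat; it stays where it is left. Over 0.35 N m forces it.
- lamp_unit: Grey lamp power unit, a fixed low case 130 x 170 mm, 44 mm high, with a grey ring of 125 mm diameter and 56 mm height on it, round the white cover and the dark lock collar; origin at the centre of its underside on the bench, x across its 130 mm side, z up. Fixed to the bench, in a different place and direction each time.
- cover_top (a point): Centre of the top face of the round white cover (110 mm across, round the lock). As the cam turns the cover sinks evenly, 1.3 mm per rad, and at the seat its top is flush with the top of the grey ring round it, 56 mm above the bench. At the start it stands 1.3 to 2 mm proud, too little to measure the turn that is left.
- key_grip (a point): Centre of the key's orange upright handle (30 mm wide along x, 16 mm thick along y, 48 mm high), the place to grip across the 16 mm. z points from the blade to the handle. At the start the key stands upright in its stand with this point 65 mm above the bench. The key weighs about 80 g.
- key_tip (a point): Lower end of the key's flat steel blade, 59 mm below the handle's centre along the key's axis. The blade is 22 mm wide along x, 2.6 mm thick along y, and thinned to 19 x 1.8 mm over its last 2 mm; 30 mm of blade show below a black guard 34 x 20 mm.
- stand_mouth (a point): Centre of the mouth of the pocket on top of the fixed blue key stand (66 x 56 mm, 36 mm high, foot 78 x 68 mm); the pocket is 27 mm along this x axis, 7 mm along y, 34 mm deep. With the key home its guard rests on the stand's top, the handle centre 29 mm above this point and the tip 30 mm below.
- beaker: Clear beaker, 70 mm across, 83 mm high, a bystander; origin under its centre.
- counter: White hand tally counter, 60 x 55 x 29 mm, a bystander; origin under its centre.
- blue_slip_box: Small white box with blue lid, 35 x 35 x 22 mm, a bystander; origin under its centre.
- tan_slip_box: Small cream box, 34 x 34 x 22 mm, a bystander; origin under its centre.
- pen: White marker pen with blue cap, 135 mm long, 16 mm thick, lying flat, a bystander; origin under its centre.
Not all that is in view belongs to the job. Of the things that look like the part that bears stand_mouth, the larger one is meant.

How it is judged (in metres and radians):
On the way, in this order (a step that is already met when the one before it is completed fails the run):
1. the key's blade is down in the slot, the lock not yet turned home (z of key_tip in the frame of slot below -0.004 m and horizontal distance between key_tip and slot below 0.008 m and z of cover_top in the frame of lamp_unit above 0.0567 m), for 0.2 s.
2. the lock is seated while the blade is in the slot (z of key_tip in the frame of slot below -0.003 m and horizontal distance between key_tip and slot below 0.008 m and z of cover_top in the frame of lamp_unit below 0.0561 m), for 0.2 s.
At the end, for the whole second after the job is handed in: The cover's top is flush with its ring, less than 0.1 mm above it (lock at its stop within 0.08 rad); the key stands in its stand's pocket, tip within 8 mm of the pocket's axis and at least 26 mm below its mouth, tilted less than 0.12 rad (z of cover_top in the frame of lamp_unit below 0.0561 m and horizontal distance between key_tip and stand_mouth below 0.008 m and z of key_tip in the frame of stand_mouth below -0.026 m and angle between key_grip's own z axis and vertical below 0.12 rad); the robot touches nothing.
It fails at once if the lock is forced: the key bears on the cam with more than 70 N (some 0.35 N m) (contact force between key and cam above 70 N).
It fails at once if a bystander is pushed more than 30 mm (distance of any of beaker, counter, blue_slip_box, tan_slip_box, pen from where it was at the start of the episode above 0.03 m).
It also fails if it takes over 72 s, if anything falls off the work surface, if the arm or the gripper's body presses on something with over 40 N, if the wrist force passes 120 N, or if a joint passes its speed limit or range.

## Working session

There is one attempt and no reset: what is moved stays moved. The work goes in short steps, Python scripts to look and compute and a tool call to move; the robot and the scene stay as the last step left them, time stands still between calls to the robot, and variables do not carry over. Pictures are saved under pics/ and viewed, and the job is handed in when it is done.

Besides the shell and the picture viewer there is one more tool, called as name(argument=value, ...), one argument or row to a line, values as JSON. step_arm: Moves the arm, as the interface text tells. Its arguments: {"type":"object","properties":{"increments":{"type":"array"},"force":{"type":"number"}},"required":["increments"]}

```bash
ls; mkdir -p pics
cat > h.py <<'E'
from rig import *
import numpy as np, cv2
from scipy.spatial.transform import Rotation as R
def save(p,n,crop=None,s=1):
    im=p["color"][:,:,::-1]
    if crop: l,t,r,b=crop; im=im[t:b,l:r]
    if s!=1: im=cv2.resize(im,None,fx=s,fy=s,interpolation=cv2.INTER_CUBIC)
    cv2.imwrite("pics/"+n,im)
def pose(p,st=None):
    "world->cam R,t"
    if "rvec" in p:
        return cv2.Rodrigues(np.array(p["rvec"],float))[0],np.array(p["tvec"],float).ravel()
    T=np.eye(4);T[:3,:3]=R.from_euler('xyz',st["eef_rot"]).as_matrix();T[:3,3]=st["tool_pos"]
    W=np.linalg.inv(T@np.array(p["hand_eye"]))
    return W[:3,:3],W[:3,3]
def ray(p,uv,st=None):
    Rm,t=pose(p,st)
    n=cv2.undistortPoints(np.array([[uv]],float),np.array(p["intrinsics"]),np.array(p["distortion"]))[0,0]
    d=Rm.T@np.array([n[0],n[1],1]); return -Rm.T@t,d/np.linalg.norm(d)
def atz(p,uv,z,st=None):
    o,d=ray(p,uv,st); return o+d*(z-o[2])/d[2]
def proj(p,X,st=None):
    Rm,t=pose(p,st)
    return cv2.projectPoints(np.array(X,float).reshape(-1,3),cv2.Rodrigues(Rm)[0],t,np.array(p["intrinsics"]),np.array(p["distortion"]))[0][:,0]
E
python3 - <<'E'
from h import *
s=read_state();print({k:np.round(v,3).tolist() for k,v in s.items()})
for n in("top","side","wrist"):
    p=capture(n);save(p,n+"0.png")
    for q in("slot","key_grip","key_tip","stand_mouth","lamp_unit","cover_top"):
        print(n,q,[(np.round(d["point"],1).tolist(),round(d["score"],2)) for d in tip_of(p,q)])
E
```

```text
pics
{'time': 0.0, 'joint_positions': [1.018, 0.592, 0.048, 1.61, -0.033, 0.943, -0.034], 'qvel': [0.0, 0.0, -0.001, -0.0, 0.001, 0.001, -0.001], 'joint_efforts': [0.0, -54.869, 1.546, -19.812, 0.009, 0.009, -0.0], 'tool_pos': [320.716, -649.272, 238.129], 'eef_rot': [-1.512, 1.569, 2.088], 'contact_force': [0.475, -0.164, -0.751], 'ft_torque': [-0.001, 0.01, -0.006], 'gripper_width': 85.315}
top slot [([302.0, 219.3], 0.69)]
top key_grip [([220.5, 243.8], 0.45)]
top key_tip [([218.0, 245.1], 0.74)]
top stand_mouth [([219.8, 246.1], 0.93), ([168.5, 265.7], 0.72), ([231.2, 175.0], 0.66)]
top lamp_unit [([304.5, 221.2], 0.63)]
top cover_top [([302.8, 218.9], 0.82), ([300.6, 222.7], 0.15)]
side slot [([331.0, 219.2], 0.59)]
side key_grip [([275.5, 252.6], 0.89)]
side key_tip [([275.4, 276.0], 0.76)]
side stand_mouth [([236.2, 299.6], 0.79), ([275.6, 265.6], 0.63)]
side lamp_unit [([328.1, 236.4], 0.67)]
side cover_top [([324.4, 217.8], 0.74)]
wrist slot []
wrist key_grip []
wrist key_tip []
wrist stand_mouth []
wrist lamp_unit []
wrist cover_top []
```

View pics/top0.png

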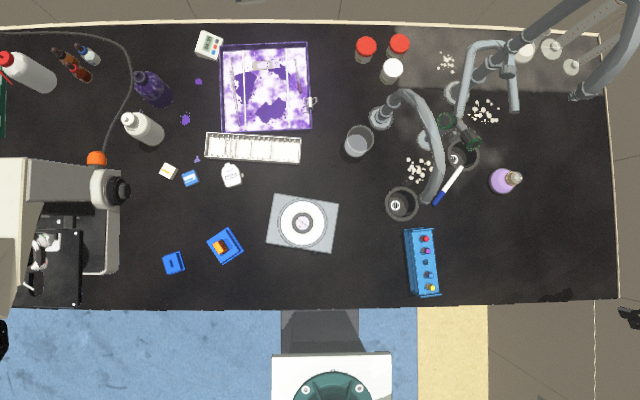

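View pics/side0.png

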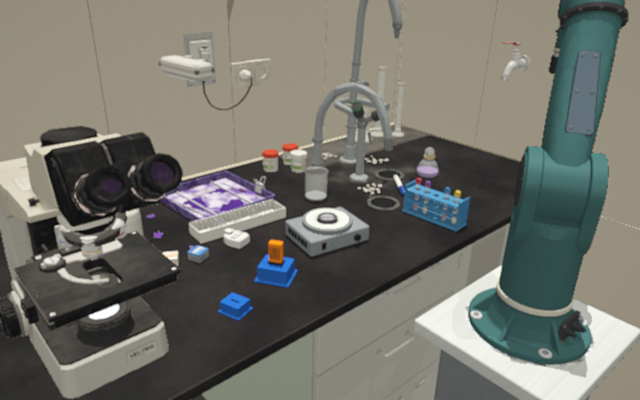

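Run:
```python
from h import *
p=capture("top");save(p,"topc.png",(130,140,380,300),3.2)
for n,uv,z in(("slot",(302,219.3),61),("cov",(302.8,218.9),57.5),("key",(220.5,243.8),65),("standA",(219.8,246.1),36),("B",(168.5,265.7),36),("C",(231.2,175),36)):
    print(n,atz(p,uv,z).round(1))
q=capture("side");save(q,"sidec.png",(180,150,430,330),3.2)
for n,uv,z in(("slot",(331,219.2),61),("cov",(324.4,217.8),57.5),("key",(275.5,252.6),65),("standA",(275.6,265.6),36),("B",(236.2,299.6),36)):
    print(n,atz(q,uv,z).round(1))
print(ray(p,(320,200)),ray(q,(320,200)))
print(np.array(capture("wrist")["hand_eye"]).round(3))
```

```text
slot [506.2  74.8  61. ]
cov [507.3  72.8  57.5]
key [446.6 275.7  65. ]
standA [439.4 284.   36. ]
B [390.  414.2  36. ]
C [621.3 257.   36. ]
slot [485.6  75.6  61. ]
cov [506.6  78.6  57.5]
key [438.9 281.5  65. ]
standA [434.1 285.3  36. ]
B [384.7 418.   36. ]
(array([490.82462543,  73.41564724, 965.03016555]), array([ 0.07004547, -0.04834393, -0.99637167])) (array([-342.88614387,  862.70133584,  644.74602149]), array([ 0.67244959, -0.6078255 , -0.42232655]))
[[-0.00000e+00 -3.22000e-01  9.47000e-01 -1.33844e+02]
 [ 1.00000e+00  0.00000e+00  1.00000e-03  3.25000e-01]
 [-1.00000e-03  9.47000e-01  3.22000e-01 -8.30820e+01]
 [ 0.00000e+00  0.00000e+00  0.00000e+00  1.00000e+00]]
```

View crops.

View pics/topc.png

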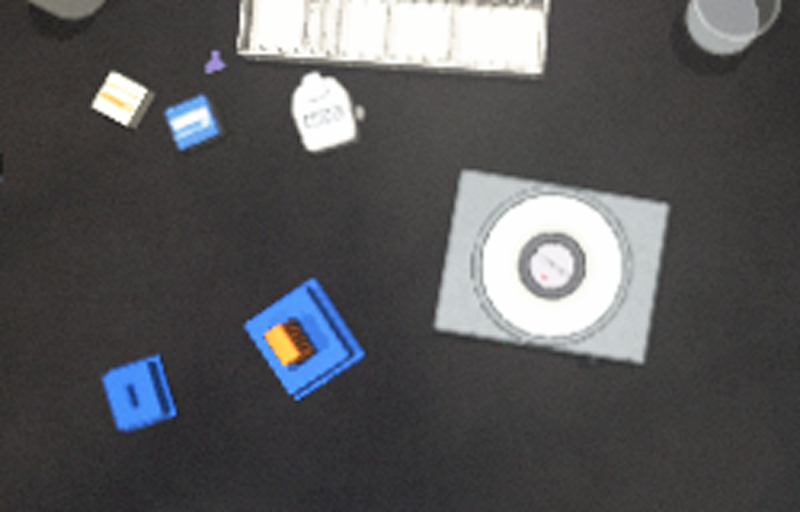

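View pics/sidec.png

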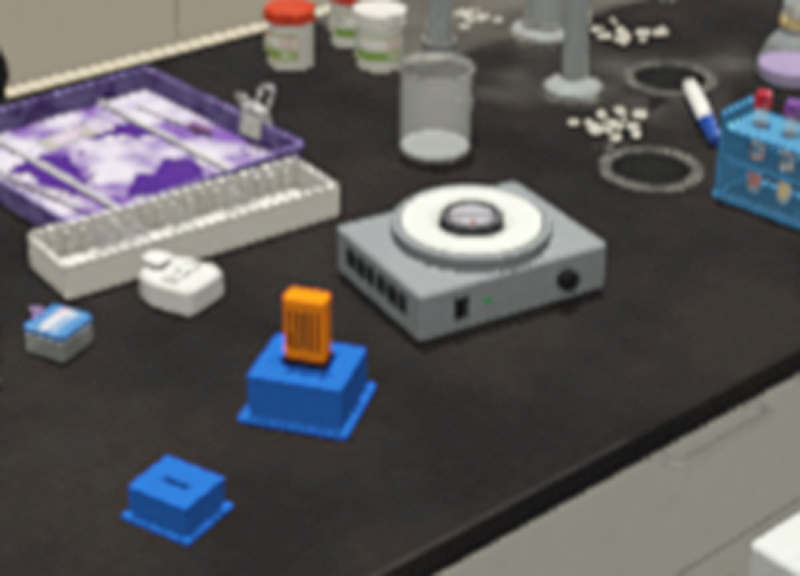

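Run:
```python
from h import *
s=read_state()
print(s["time"],R.from_euler('xyz',s["eef_rot"]).as_matrix().round(2).tolist(), s["tool_pos"])
p=capture("top");q=capture("side")
save(p,"tf.png",(330,50,550,230),3.6);save(q,"sf.png",(250,0,470,260),2.3)
for uvq in((318,165),(322,120),(350,85),(385,110),(388,130),(360,178)):
    o,d=ray(q,uvq)
    for x in (500,600,700,800):
        X=o+d*(x-o[0])/d[0]; print(uvq,X.round(),proj(p,X)[0].round())
```

```text
1.2 [[-0.0, 0.44, -0.9], [0.0, -0.9, -0.44], [-1.0, -0.0, 0.0]] [ 321.07224979 -650.00596933  239.29349134]
(318, 165) [500. 110. 208.] [285. 221.]
(318, 165) [600.  21. 156.] [326. 177.]
(318, 165) [700. -69. 104.] [361. 139.]
(318, 165) [ 800. -158.   53.] [391. 107.]
(322, 120) [500. 101. 314.] [287. 220.]
(322, 120) [600.  11. 275.] [335. 169.]
(322, 120) [700. -80. 236.] [376. 124.]
(322, 120) [ 800. -170.  197.] [411.  86.]
(350, 85) [500.  17. 382.] [337. 220.]
(350, 85) [600. -83. 351.] [393. 162.]
(350, 85) [ 700. -183.  320.] [440. 112.]
(350, 85) [ 800. -284.  289.] [480.  70.]
(385, 110) [ 500. -111.  303.] [402. 220.]
(385, 110) [ 600. -227.  262.] [452. 170.]
(385, 110) [ 700. -342.  222.] [493. 128.]
(385, 110) [ 800. -458.  181.] [528.  92.]
(388, 130) [ 500. -129.  247.] [403. 220.]
(388, 130) [ 600. -247.  200.] [449. 174.]
(388, 130) [ 700. -364.  153.] [487. 136.]
(388, 130) [ 800. -482.  106.] [519. 103.]
(360, 178) [500. -35. 138.] [350. 221.]
(360, 178) [ 600. -141.   78.] [389. 181.]
(360, 178) [ 700. -248.   18.] [421. 147.]
(360, 178) [ 800. -354.  -43.] [449. 118.]
```

View pics/tf.png

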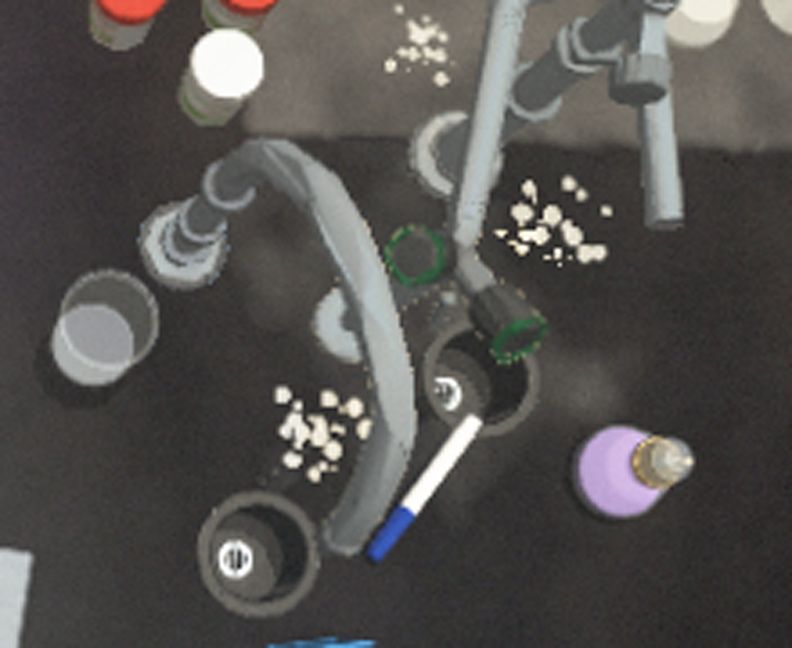

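View pics/sf.png

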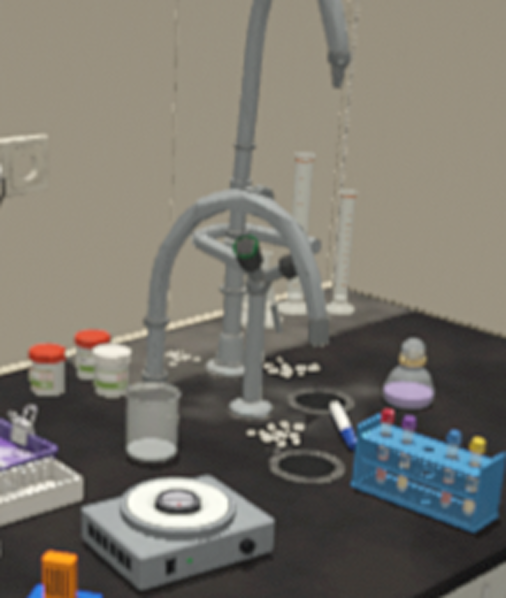

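step_arm(
  increments=[
    [-50,0,0,0,0,0,100],
    [-100,0,0,0,0,0,100],
    [-150,0,0,0,0,0,100],
    [-200,0,0,0,0,0,100],
    [-210,0,0,0,0,0,100],
  ],
)

```text
time: 1.8
tool_pos: [322.1, -652.5, 458.0]
eef_rot: [1.611, 1.557, -1.072]
contact_force: [-0.7, 0.8, 0.8]
gripper_width: 85.4
```

```bash
cat >> h.py <<'E'
def down(psi):
    "tool down; camera side (-tool z) points to world azimuth psi deg"
    a=np.radians(psi); z=-np.array([np.cos(a),np.sin(a),0]); x=np.array([0,0,-1.]); y=np.cross(z,x)
    return np.stack([x,y,z],1)
def rel(pos,psi=None,st=None,Rt=None):
    st=st or read_state()
    R0=R.from_euler('xyz',st["eef_rot"]).as_matrix()
    if Rt is None: Rt=down(psi)
    return (R0.T@(np.array(pos)-st["tool_pos"])).round(2),np.degrees(R.from_matrix(R0.T@Rt).as_rotvec()).round(2)
E
python3 - <<'E'
from h import *
s=read_state();print(s["time"],s["tool_pos"].round(2),np.round(s["joint_positions"],2))
M=R.from_euler('xyz',s["eef_rot"]).as_matrix();print(M.round(4),np.degrees(np.arctan2(-M[1,2],-M[0,2])))
print(rel([440,70,400],10))
E
```

```text
1.8 [ 322.07 -652.48  458.03] [ 1.01  0.44  0.07  1.34 -0.03  1.34 -0.04]
[[ 6.600e-03  4.426e-01 -8.967e-01]
 [-1.220e-02 -8.966e-01 -4.427e-01]
 [-9.999e-01  1.390e-02 -6.000e-04]] 26.274207164182727
(array([  50.01, -596.38, -425.53]), array([16.27, -0.14, -0.78]))
```

step_arm(
  increments=[
    [0,-36,-33,0,0,0,100],
    [0,-72,-66,0,0,0,100],
    [0,-108,-99,0,0,0,100],
    [0,-143,-132,0,0,0,100],
    [0,-179,-165,0,0,0,100],
    [0,-215,-198,0,0,0,100],
    [0,-250,-231,0,0,0,100],
    [0,-285,-262,0,0,0,100],
  ],
)

```text
time: 2.6
tool_pos: [430.0, -276.2, 449.2]
eef_rot: [2.369, 1.57, -0.314]
contact_force: [1.4, 0.0, 0.5]
gripper_width: 85.0
```

step_arm(
  increments=[
    [0,-36,-33,0,0,0,100],
    [0,-72,-66,0,0,0,100],
    [0,-108,-99,0,0,0,100],
    [0,-143,-132,0,0,0,100],
    [0,-179,-165,0,0,0,100],
    [0,-215,-198,0,0,0,100],
    [40,-245,-225,0,0,0,100],
    [80,-284,-262,0,0,0,100],
  ],
)

```text
time: 3.4
tool_pos: [533.7, 75.6, 383.4]
eef_rot: [2.569, 1.569, -0.114]
contact_force: [0.8, -0.6, -0.9]
gripper_width: 85.2
```

step_arm(
  increments=[
    [50,0,0,0,0,0,100],
    [100,0,0,0,0,0,100],
    [100,0,0,0,0,0,100],
    [100,0,0,0,0,0,100],
  ],
)

```text
time: 3.8
tool_pos: [533.3, 74.0, 283.9]
eef_rot: [-0.398, 1.569, -3.081]
contact_force: [-0.1, -0.2, 1.0]
gripper_width: 85.5
```

```bash
cat > look.py <<'E'
import sys
from h import *
n=sys.argv[1]
s=read_state();p=capture("wrist");save(p,n+".png")
import pickle;pickle.dump((s,p),open(n+".pkl","wb"))
print(s["time"],s["tool_pos"].round(1),np.round(s["joint_positions"],2))
for q,z in(("slot",61),("cover_top",57.5),("key_grip",65),("key_tip",6),("stand_mouth",36)):
    for d in tip_of(p,q): print(q,np.round(d["point"],1),round(d["score"],2),atz(p,d["point"],z,s).round(1))
E
python3 look.py w1
```

```text
3.8 [533.3  74.  283.9] [ 0.08  0.32 -0.38  1.97  0.15  0.87 -1.49]
slot [309.9 191.1] 0.89 [504.8  74.9  61. ]
cover_top [306.4 194.5] 0.54 [498.2  76.4  57.5]
key_grip [126.6 162. ] 0.63 [445.3 276.2  65. ]
key_tip [149.6 155.5] 0.94 [440.1 278.1   6. ]
stand_mouth [136.  155.7] 0.98 [444.7 281.2  36. ]
stand_mouth [ 36.1 140.4] 0.64 [407.4 403.4  36. ]
```

View pics/w1.png

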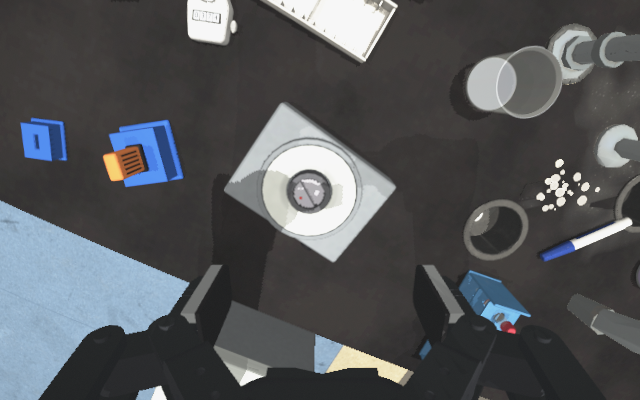

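Run:
```python
from h import *
s=read_state()
M=R.from_euler('xyz',s["eef_rot"]).as_matrix();print(s["tool_pos"],np.degrees(np.arctan2(-M[1,2],-M[0,2])),M.round(3))
print(rel([505,72,150],26,s))
```

```text
[534.6436245   74.25732089 285.95841252] 26.253194221424174 [[ 0.004  0.442 -0.897]
 [ 0.    -0.897 -0.442]
 [-1.     0.001 -0.004]]
(array([135.83, -11.29,  28.14]), array([ 0.25, -0.23, -0.08]))
```

step_arm(
  increments=[
    [45,-4,9,0,0,0,100],
    [90,-8,18,0,0,0,100],
    [136,-11,28,0,0,0,100],
    [136,-11,28,0,0,0,100],
    [136,-11,28,0,0,0,100],
    [136,-11,28,0,0,0,100],
  ],
)

```text
time: 4.7
tool_pos: [506.3, 72.4, 150.3]
eef_rot: [2.905, 1.565, 0.222]
contact_force: [-0.0, -0.1, 0.5]
gripper_width: 85.2
```

```bash
python3 look.py w2
python3 - <<'E'
import pickle
from h import *
s,p=pickle.load(open("w2.pkl","rb"));save(p,"w2c.png",(240,100,400,220),5)
E
```

```text
4.7 [506.3  72.4 150.3] [ 0.01  0.47 -0.31  2.15  0.27  0.55 -1.62]
slot [317.9 219.1] 0.85 [500.2  72.1  61. ]
key_grip [ 30.6 167.6] 0.83 [444.7 277.2  65. ]
key_grip [579.9  53.1] 0.17 [680.8 -29.5  65. ]
stand_mouth [ 59.6 161.2] 0.68 [443.4 277.1  36. ]
```

View pics/w2.png

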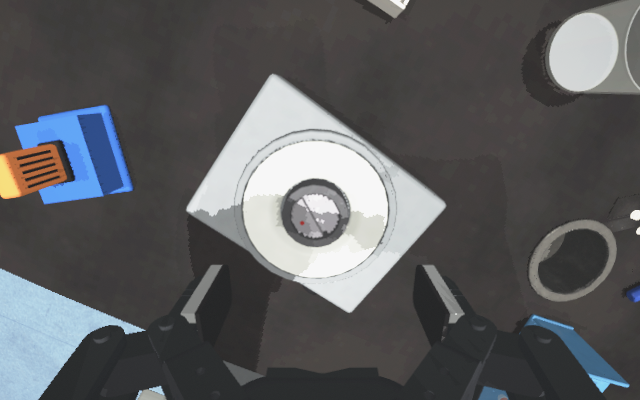

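View pics/w2c.png

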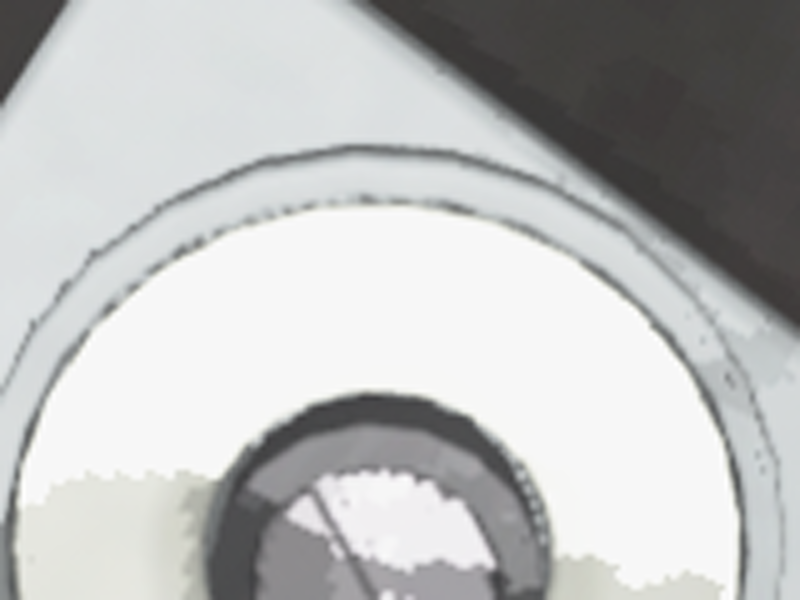

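Run:
```python
import pickle
from h import *
s,p=pickle.load(open("w2.pkl","rb"));save(p,"w2d.png",(275,170,355,255),9)
for d in outline_of(p,"cover_top"): print(d["bbox"],d["score"])
for d in outline_of(p,"cam"): print(d["bbox"],d["score"])
# ellipse fit of white cover outer
g=cv2.cvtColor(p["color"],cv2.COLOR_RGB2GRAY)
```

```text
[242.2, 143.5, 389.8, 276.4] 0.78
[184.0, 76.6, 448.0, 314.2] 0.56
[291.7, 193.4, 337.3, 233.9] 0.98
```

View pics/w2d.png

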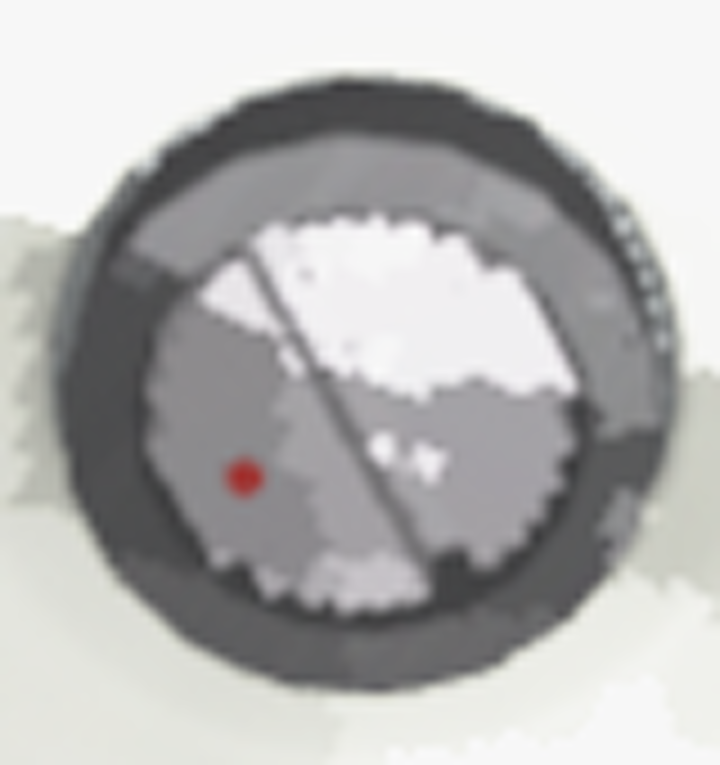

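Run:
```python
import pickle
from h import *
s,p=pickle.load(open("w2.pkl","rb"))
c=lambda x,y:(275+x/9-.5,170+y/9-.5)
a=atz(p,c(255,250),61,s);b=atz(p,c(420,560),61,s);print(a,b,np.degrees(np.arctan2(*(b-a)[1::-1])))
print("collar ctr",atz(p,c(371,394),63,s))
# collar by reprojection: cover circle fit
for (x,y) in((62,385),(680,385),(371,690)): print(atz(p,c(x,y),63,s))
for zc,r,col in((57.5,55,0),(56,62.5,0)):
    pass
# fit cover outer circle via threshold
m=outline_of(p,"cover_top")[0]["pixels"].astype(np.uint8)
cs=max(cv2.findContours(m,cv2.RETR_EXTERNAL,cv2.CHAIN_APPROX_NONE)[0],key=len)[:,0]
P=np.array([atz(p,u,57.6,s)[:2] for u in cs[::3]])
A=np.c_[2*P,np.ones(len(P))];x=np.linalg.lstsq(A,(P**2).sum(1),rcond=None)[0];print("cover fit",x[:2],np.sqrt(x[2]+x[0]**2+x[1]**2))
save(p,"w2k.png",(0,90,150,220),5)
```

```text
[510.65918501  89.31449268  61.        ] [492.17185404  65.36886176  61.        ] -127.67009537529053
collar ctr [504.35212316  75.8121921   63.        ]
[493.9486101   98.64394519  63.        ]
[516.14371378  53.66354924  63.        ]
[480.45134571  64.18551268  63.        ]
cover fit [501.98209472  75.56922638] 53.540133366145156
```

View pics/w2k.png

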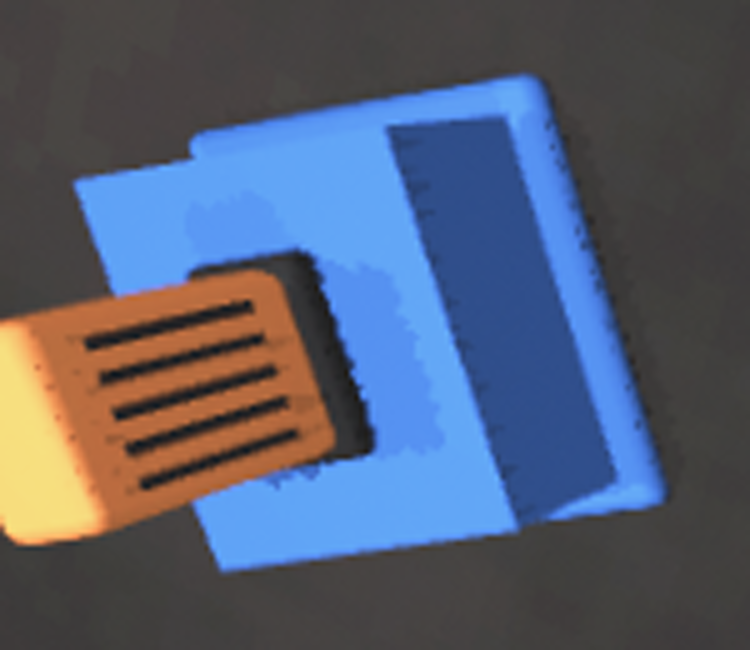

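Run:
```python
import pickle
from h import *
s,p=pickle.load(open("w2.pkl","rb"))
c=lambda x,y:(x/5-.5,90+y/5-.5)
f=lambda u,v,z:print(u,v,atz(p,c(*u),z,s).round(1),atz(p,c(*v),z,s).round(1),np.degrees(np.arctan2(*(atz(p,c(*v),z,s)-atz(p,c(*u),z,s))[1::-1])).round(1))
f((22,322),(108,530),89)     # handle top edge
f((310,255),(370,440),36.) # guard
f((388,125),(518,528),36)   # stand top right edge
f((78,180),(222,570),36)
f((78,180),(388,125),36)
f((222,570),(518,528),36)
s1,p1=pickle.load(open("w1.pkl","rb"));save(p1,"w1k.png",(90,100,200,200),7)
```

```text
(22, 322) (108, 530) [460.4 278.   89. ] [437.1 261.8  89. ] -145.3
(310, 255) (370, 440) [460.9 279.3  36. ] [435.1 263.1  36. ] -147.9
(388, 125) (518, 528) [486.4 272.1  36. ] [431.5 236.3  36. ] -146.8
(78, 180) (222, 570) [455.7 318.6  36. ] [400.5 282.6  36. ] -146.9
(78, 180) (388, 125) [455.7 318.6  36. ] [486.4 272.1  36. ] -56.6
(222, 570) (518, 528) [400.5 282.6  36. ] [431.5 236.3  36. ] -56.2
```

View pics/w1k.png

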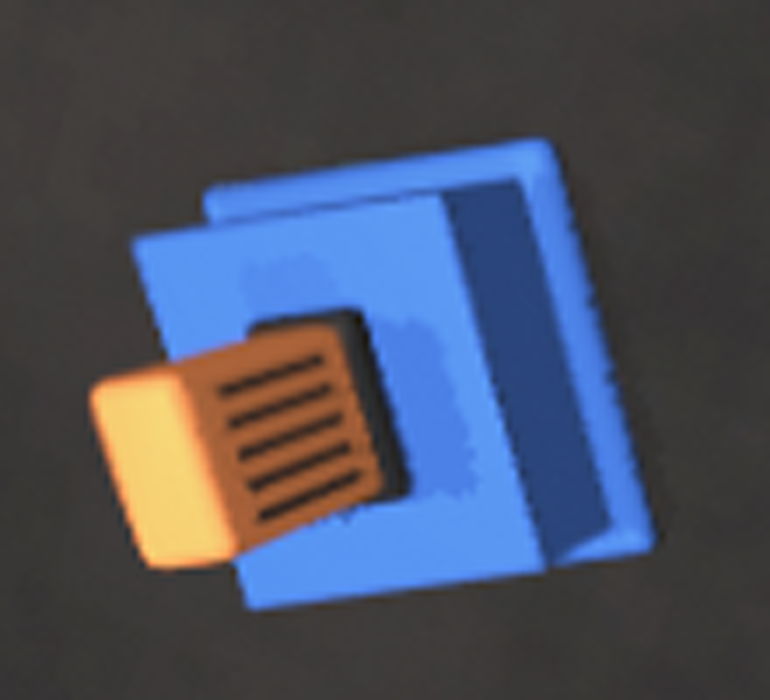

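Run:
```python
import rig
from h import *
print([n for n in dir(rig) if not n.startswith('_')], getattr(rig,'tip_reach',None))
s=read_state();print(s["tool_pos"],s["eef_rot"])
print(rel([443.5,277.4,190],95,s))
```

```text
['PlanningError', 'capture', 'outline_of', 'read_state', 'sign_off', 'spot_in', 'tip_of', 'tip_reach'] 8.0
[503.54558263  71.5938489  148.05539505] [2.75976278 1.57022401 0.0768647 ]
(array([ -41.97, -211.11,  -37.31]), array([-6.872e+01, -2.000e-02, -3.000e-02]))
```

Run:
```python
from h import *
for i in range(5):
    capture("side"); s=read_state(); print(s["time"],s["tool_pos"].round(2),np.round(s["joint_positions"],4)[:4],np.round(s["qvel"],3)[:4],s["contact_force"].round(2))
```

```text
5.2 [503.44  71.57 147.91] [ 0.0073  0.4764 -0.3129  2.1551] [-0.002  0.004  0.001  0.002] [-0.18 -0.06  0.41]
5.25 [503.34  71.57 147.8 ] [ 0.0072  0.4766 -0.3129  2.1552] [-0.001  0.002 -0.001  0.002] [-0.61 -0.45 -0.76]
5.3 [503.31  71.6  147.72] [ 0.0071  0.4767 -0.3129  2.1552] [ 0.001  0.     0.    -0.   ] [-0.87 -0.14 -0.57]
5.35 [503.3   71.61 147.69] [ 0.0071  0.4768 -0.3129  2.1552] [-0.001  0.003  0.001 -0.   ] [-0.13 -0.12  0.23]
5.4 [503.28  71.63 147.63] [ 0.0071  0.4769 -0.3129  2.1553] [-0.001  0.     0.001 -0.002] [-0.14 -0.34 -0.04]
```

step_arm(
  increments=[
    [-42,-25,-5,-8.5,0,0,100],
    [-42,-55,-10,-17,0,0,100],
    [-42,-85,-15,-25.5,0,0,100],
    [-42,-115,-20,-34,0,0,100],
    [-42,-145,-25,-42.5,0,0,100],
    [-42,-175,-31,-51,0,0,100],
    [-42,-200,-35,-59.5,0,0,100],
    [-42,-211,-37,-68,0,0,100],
  ],
)

```text
time: 6.2
tool_pos: [441.9, 280.3, 190.1]
eef_rot: [2.991, 1.569, 1.505]
contact_force: [-0.3, -0.4, -0.4]
gripper_width: 85.7
```

step_arm(
  increments=[
    [0,0,0,-8.5,0,0,100],
    [0,0,0,-17,0,0,100],
    [0,0,0,-25.5,0,0,100],
    [0,0,0,-34,0,0,100],
    [0,0,0,-42.5,0,0,100],
    [0,0,0,-51,0,0,100],
    [0,0,0,-59.5,0,0,100],
    [0,0,0,-68,0,0,100],
  ],
)

```text
time: 7.0
tool_pos: [443.1, 276.9, 189.5]
eef_rot: [-1.872, 1.57, -2.175]
contact_force: [-0.9, -0.8, -0.7]
gripper_width: 85.4
```

step_arm(
  increments=[
    [0,0,0,-8.5,0,0,100],
    [0,0,0,-17,0,0,100],
    [0,0,0,-25.5,0,0,100],
    [0,0,0,-34,0,0,100],
    [0,0,0,-42.5,0,0,100],
    [0,0,0,-50,0,0,100],
    [0,0,0,-50,0,0,100],
    [0,0,0,-50,0,0,100],
  ],
)

```text
time: 7.8
tool_pos: [443.1, 277.0, 189.5]
eef_rot: [2.894, 1.57, -2.828]
contact_force: [0.3, 1.1, 0.0]
gripper_width: 85.2
```

```bash
python3 - <<'E'
from h import *
for i in range(4): capture("side")
s=read_state();M=R.from_euler('xyz',s["eef_rot"]).as_matrix()
print(s["tool_pos"].round(2),np.degrees(np.arctan2(-M[1,2],-M[0,2])),np.round(s["joint_positions"],2))
E
python3 look.py w3
```

```text
[443.1  277.2  189.83] -147.77140746975667 [ 0.17  0.7  -1.19  2.07  0.82  0.95  0.66]
8.0 [443.1 277.2 189.8] [ 0.17  0.7  -1.19  2.07  0.82  0.95  0.66]
slot [ 79.2 126.7] 0.75 [500.4  76.2  61. ]
key_grip [322.2 197.5] 0.71 [444.3 277.7  65. ]
key_tip [308.5 333. ] 0.2 [616.1 366.4   6. ]
stand_mouth [461.6 215. ] 0.72 [395.6 405.6  36. ]
stand_mouth [324.8 185. ] 0.66 [440.8 278.3  36. ]
```

View pics/w3.png

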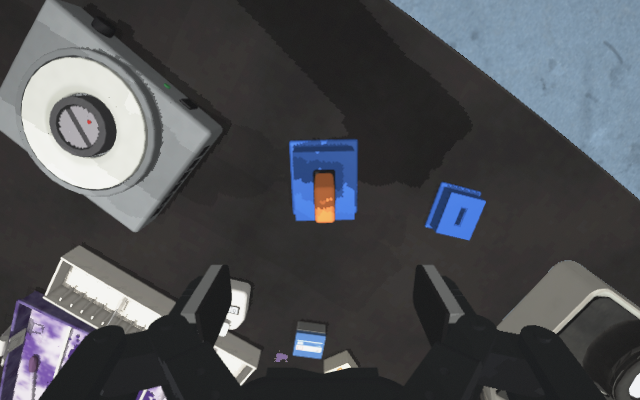

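Run:
```python
import pickle
from h import *
s,p=pickle.load(open("w3.pkl","rb"))
save(p,"w3k.png",(280,130,370,235),7);save(p,"w3s.png",(30,80,130,170),8)
```

```text
(no output)
```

View pics/w3k.png

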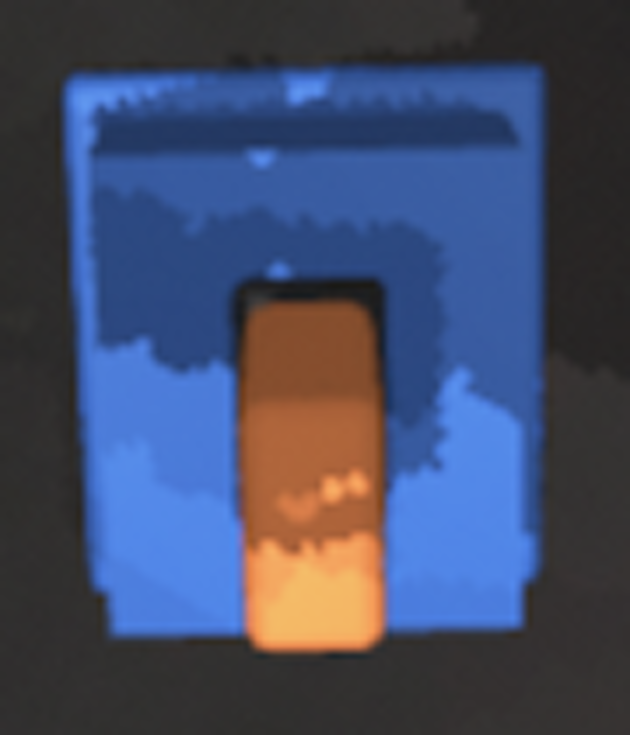

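View pics/w3s.png

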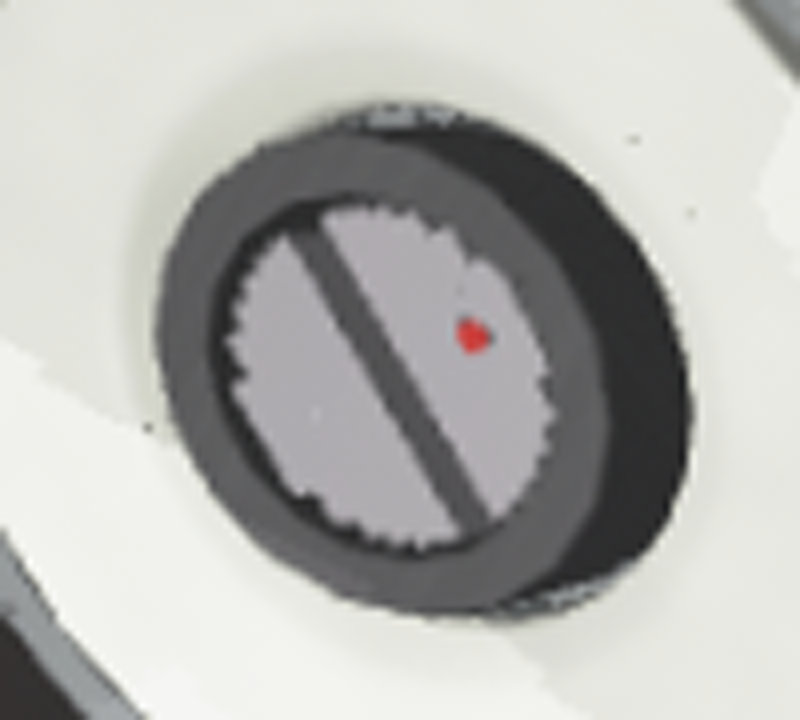

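Run:
```python
import pickle
from h import *
s,p=pickle.load(open("w3.pkl","rb"))
c=lambda x,y:(280+x/7-.5,130+y/7-.5)
d=lambda x,y:(30+x/8-.5,80+y/8-.5)
def f(t,u,v,z):
    a,b=atz(p,u,z,s),atz(p,v,z,s);print(t,a[:2].round(1),b[:2].round(1),((a+b)/2)[:2].round(1),np.linalg.norm(b-a).round(1),np.degrees(np.arctan2(*(b-a)[1::-1])).round(1))
f("stand near",c(108,637),c(526,630),36)
f("stand far",c(92,153),c(520,147),36)
f("handle top back",c(247,650),c(384,650),89)
f("handle top rear",c(243,400),c(385,400),89)
f("slot",d(308,230),d(472,530),61)
f("slotL",d(290,238),d(460,535),61)
f("slotR",d(322,222),d(492,520),61)
f("rim",d(158,335),d(605,380),63)
f("rim v",d(340,135),d(440,612),63)
```

```text
stand near [485.9 273. ] [454.5 320.8] [470.2 296.9] 57.2 123.3
stand far [429.8 237.2] [399.9 283. ] [414.8 260.1] 54.6 123.1
handle top back [458.1 279.5] [450.  292.5] [454.1 286. ] 15.3 122.3
handle top rear [433.7 263.8] [425.5 276.8] [429.6 270.3] 15.3 122.3
slot [491.2  62.7] [511.2  88.6] [501.2  75.7] 32.8 52.2
slotL [492.9  61.3] [512.5  87.7] [502.7  74.5] 32.8 53.5
slotR [489.6  63.8] [509.1  90.2] [499.3  77. ] 32.8 53.6
rim [508.9  53.2] [488.   96.7] [498.5  74.9] 48.3 115.6
rim v [479.6  63.9] [520.4  89.6] [500.   76.7] 48.2 32.3
```

step_arm(
  increments=[
    [40,0.7,0.3,-0.7,0,0,100],
    [80,0.7,0.3,-0.7,0,0,100],
    [115,0.7,0.3,-0.7,0,0,100],
    [134,0.7,0.3,-0.7,0,0,100],
    [134,0.7,0.3,-0.7,0,0,100],
    [134,0.7,0.3,-0.7,0,0,100],
    [134,0.7,0.3,-0.7,0,0,60],
    [134,0.7,0.3,-0.7,0,0,40],
  ],
)

```text
time: 9.1
tool_pos: [443.7, 278.6, 57.1]
eef_rot: [0.048, 1.568, 0.624]
contact_force: [-0.0, 0.2, -0.1]
gripper_width: 58.7
```

```bash
python3 look.py w4;  python3 - <<'E'
from h import *
s=read_state();print(s["tool_pos"],s["gripper_width"],s["contact_force"])
E
```

```text
9.1 [443.7 278.6  57.1] [ 0.02  0.86 -0.98  2.15  1.1   0.78  0.45]
key_grip [327.3 283.5] 0.93 [441.6 279.7  65. ]
stand_mouth [542.3 296.6] 0.6 [397.6 401.6  36. ]
[443.12798988 277.91236729  56.04468969] 34.25743244582975 [ 0.1246949  -0.59146422 -0.76918343]
```

View pics/w4.png

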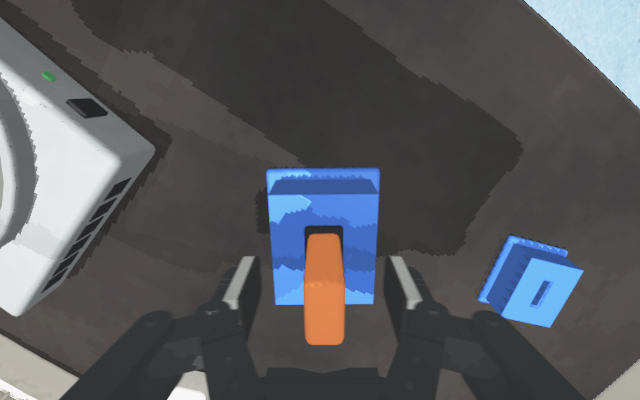

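step_arm(
  increments=[
    [0,0,0,0,0,0,20],
    [0,0,0,0,0,0,0],
    [0,0,0,0,0,0,0],
    [0,0,0,0,0,0,0],
    [0,0,0,0,0,0,0],
    [0,0,0,0,0,0,0],
  ],
  force=60,
)

```text
time: 10.0
tool_pos: [443.1, 278.1, 55.9]
eef_rot: [-0.179, 1.57, 0.397]
contact_force: [-0.3, 0.2, 3.8]
gripper_width: 15.2
```

Run:
```python
from h import *
s=read_state();print(s["tool_pos"],s["gripper_width"],s["contact_force"],s["ft_torque"])
M=R.from_euler('xyz',s["eef_rot"]).as_matrix();print(np.degrees(np.arctan2(-M[1,2],-M[0,2])),M[:,0].round(4))
```

```text
[443.05708334 278.08599994  55.9276501 ] 15.237637848499709 [-0.28855391  0.15971575  3.77692192] [-0.04739523  0.03075218 -0.03586757]
-147.00658392015978 [ 3.e-04  1.e-04 -1.e+00]
```

step_arm(
  increments=[
    [-30,0,0,0,0,0,0],
    [-60,0,0,0,0,0,0],
    [-84,0,0,0,0,0,0],
    [-84,0,0,0,0,0,0],
    [-84,0,0,0,0,0,0],
    [-84,0,0,0,0,0,0],
  ],
)

```text
time: 10.6
tool_pos: [442.4, 276.8, 138.4]
eef_rot: [-2.924, 1.568, -2.348]
contact_force: [-0.3, 0.0, -2.2]
gripper_width: 14.9
```

```bash
python3 look.py w5
python3 - <<'E'
from h import *
s=read_state();print(s["tool_pos"],s["gripper_width"],s["contact_force"],rel([502.4,75.8,140],232.8,s))
E
```

```text
10.6 [442.4 276.8 138.4] [ 0.11  0.75 -1.11  2.11  0.91  0.88  0.6 ]
slot [ 29.2 133.3] 0.66 [500.4  76.9  61. ]
key_grip [323.3 283.7] 0.63 [485.4 305.4  65. ]
key_tip [320.9 231.6] 0.97 [473. 295.   6.]
stand_mouth [483.6 239.6] 0.95 [395.7 403.2  36. ]
stand_mouth [324.1 206.9] 0.77 [442.9 278.6  36. ]
stand_mouth [321.6 286.2] 0.19 [503.9 315.9  36. ]
[442.65997651 277.77085851 139.13577201] 15.383126653209574 [ 0.2673239   0.54109413 -0.7974442 ] (array([  -0.83, -201.92,  -59.91]), array([-19.8 ,  -0.06,  -0.02]))
```

View pics/w5.png

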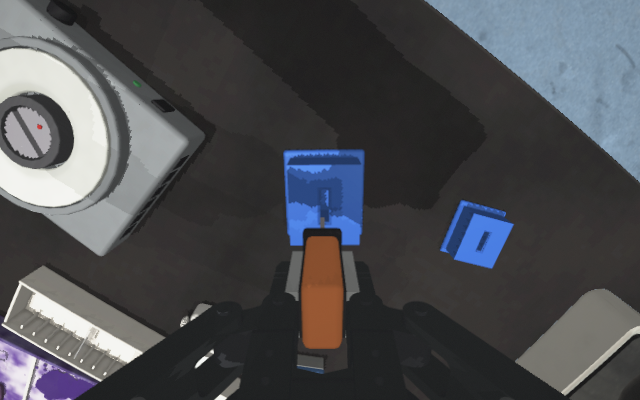

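step_arm(
  increments=[
    [0,-30,-9,-3,0,0,0],
    [0,-70,-21,-7,0,0,0],
    [0,-110,-33,-11,0,0,0],
    [0,-150,-44,-15,0,0,0],
    [0,-185,-54,-18,0,0,0],
    [0,-202,-60,-19.8,0,0,0],
    [0,-202,-60,-19.8,0,0,0],
    [0,-202,-60,-19.8,0,0,0],
  ],
)

```text
time: 11.7
tool_pos: [502.5, 76.2, 139.7]
eef_rot: [0.805, 1.57, 1.725]
contact_force: [-0.8, -0.0, -1.0]
gripper_width: 15.3
```

step_arm(
  increments=[
    [0,0,0,0,0,0,0],
    [0,0,0,0,0,0,0],
    [0,0,0,0,0,0,0],
  ],
)

```text
time: 12.0
tool_pos: [502.4, 77.1, 140.0]
eef_rot: [-0.141, 1.57, 0.783]
contact_force: [-1.1, 0.1, -1.2]
gripper_width: 15.5
```

```bash
python3 look.py w6
python3 - <<'E'
from h import *
import pickle
s,p=pickle.load(open("w6.pkl","rb"));save(p,"w6c.png",(270,140,370,260),6)
M=R.from_euler('xyz',s["eef_rot"]).as_matrix();print(np.degrees(np.arctan2(-M[1,2],-M[0,2])),M[:,0].round(4))
E
```

```text
12.0 [502.4  77.1 140. ] [ 0.56  0.78 -1.19  2.14  0.96  0.92  1.29]
slot [323.1 211. ] 0.73 [499.8  74.3  61. ]
key_grip [325.1 286.2] 0.63 [534.  122.2  65. ]
key_tip [321.6 232.8] 0.97 [525.7 106.7   6. ]
stand_mouth [503.6 332.4] 0.71 [443.9 279.5  36. ]
stand_mouth [585.1 380. ] 0.61 [401.6 394.3  36. ]
-127.0857987886677 [ 3.e-04  3.e-04 -1.e+00]
```

View pics/w6.png

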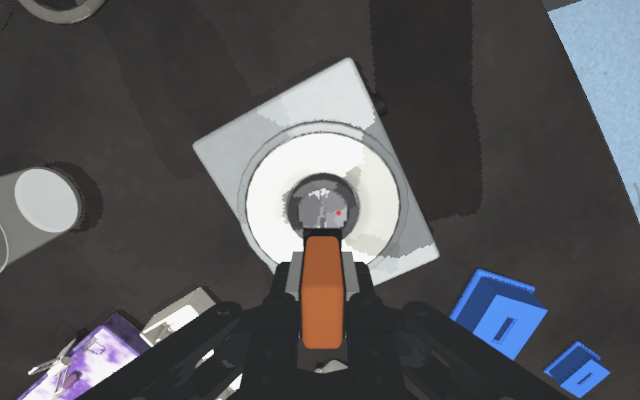

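View pics/w6c.png

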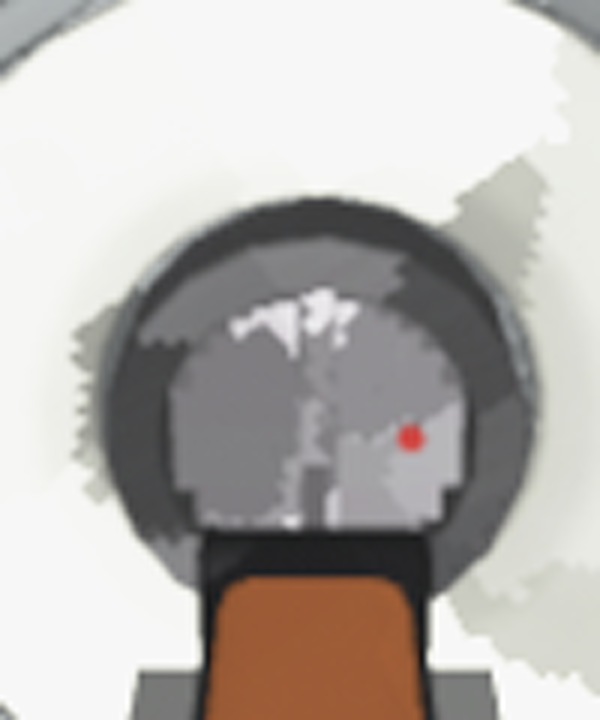

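Run:
```python
from h import *
import pickle
s,p=pickle.load(open("w6.pkl","rb"))
print(np.array(p["intrinsics"]).round(1).tolist(),np.round(p["distortion"],3))
T=s["tool_pos"]; M=R.from_euler('xyz',s["eef_rot"]).as_matrix()
tip=T+M@[49.9,0,0]
def cc(uv): return (np.array(uv)-[270,140]+.5)*6
for dz in(-9.5,0,9.5): print("tip end",dz,cc(proj(p,T+M@[49.9,0,dz],s)[0]))
for dz in(-11,0,11): print("guard",dz,cc(proj(p,T+M@[15,10,dz*17/11],s)[0]),cc(proj(p,T+M@[15,-10,dz*17/11],s)[0]))
th=np.linspace(0,2*np.pi,60)
im=cv2.resize(p["color"][140:260,270:370,::-1],None,fx=6,fy=6,interpolation=cv2.INTER_CUBIC)
for c0,col in(((502.4,75.8),(0,255,0)),((500,75),(0,0,255))):
  for r,z in((25,63),(18.5,63),(25,57.5)):
    C=np.c_[c0[0]+r*np.cos(th),c0[1]+r*np.sin(th),0*th+z]
    pts=np.array([cc(u) for u in proj(p,C,s)]).astype(int)
    cv2.polylines(im,[pts],True,col,1)
cv2.imwrite("pics/w6o.png",im)
```

```text
[[323.4, 0.0, 321.9], [0.0, 323.4, 202.0], [0.0, 0.0, 1.0]] [-0.056  0.     0.     0.     0.   ]
tip end -9.5 [318.75916765 476.54334265]
tip end 0 [318.64693909 561.86555092]
tip end 9.5 [318.53733355 644.50764578]
guard -11 [439.02848071 548.37924538] [199.8773666  548.21142384]
guard 0 [434.69190775 728.35847752] [203.68129704 728.19288381]
guard 11 [430.53742247 896.02356178] [207.33040248 895.86023459]
```

View pics/w6o.png

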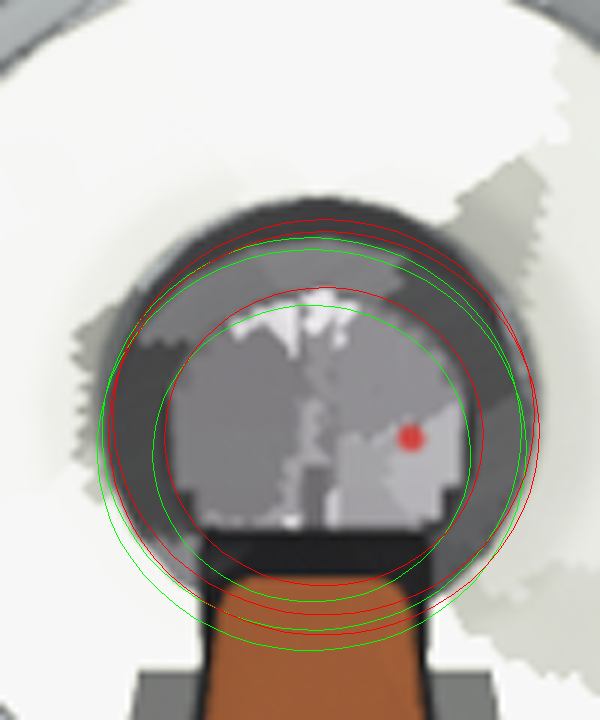

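step_arm(
  increments=[
    [10,0.6,-4.4,0,0,0,0],
    [20,0.6,-4.4,0,0,0,0],
    [22,0.6,-4.4,0,0,0,0],
    [22,0.6,-4.4,0,0,0,0],
    [22,0.6,-4.4,0,0,0,0],
    [22,0.6,-4.4,0,0,0,0],
    [22,0.6,-4.4,0,0,0,0],
  ],
)

```text
time: 13.0
tool_pos: [499.7, 72.8, 118.0]
eef_rot: [-0.558, 1.57, 0.363]
contact_force: [0.7, 0.6, -0.7]
gripper_width: 15.3
```

```bash
cat > ov.py <<'E'
from h import *
import pickle,sys
n=sys.argv[1]; c0=(float(sys.argv[2]),float(sys.argv[3]))
s,p=pickle.load(open(n+".pkl","rb"))
print(s["tool_pos"].round(2),s["contact_force"].round(1))
T=s["tool_pos"]; M=R.from_euler('xyz',s["eef_rot"]).as_matrix()
x0,y0,w,h,k=265,150,110,110,6
def cc(uv): return ((np.array(uv)-[x0,y0]+.5)*k)
for dz in(-9.5,0): print("tip",dz,cc(proj(p,T+M@[49.9,0,dz],s)[0]).round())
im=cv2.resize(p["color"][y0:y0+h,x0:x0+w,::-1],None,fx=k,fy=k,interpolation=cv2.INTER_CUBIC)
th=np.linspace(0,2*np.pi,60)
cv2.imwrite("pics/"+n+"r.png",im)
for r,z in((25,63),(18.5,63),(55,57.7)):
    C=np.c_[c0[0]+r*np.cos(th),c0[1]+r*np.sin(th),0*th+z]
    cv2.polylines(im,[np.array([cc(u) for u in proj(p,C,s)]).astype(int)],True,(0,255,0),1)
cv2.imwrite("pics/"+n+"o.png",im)
E
python3 look.py w7;python3 ov.py w7 498.8 73.5
```

```text
13.0 [499.7  72.8 118. ] [ 0.55  0.81 -1.16  2.16  1.01  0.89  1.25]
slot [325.  232.1] 0.73 [500.   75.8  61. ]
slot [ 34.7 213.7] 0.7 [646.3 -50.5  61. ]
cover_top [ 34.5 215.8] 0.6 [651.3 -50.8  57.5]
key_grip [323.8 285.5] 0.73 [523.2 105.2  65. ]
key_grip [ 31.7 216.3] 0.22 [645.5 -49.6  65. ]
key_tip [321.7 233.7] 0.73 [517.5  95.2   6. ]
stand_mouth [516.1 354.9] 0.71 [444.3 280.7  36. ]
[499.7   72.85 117.99] [ 0.7  0.6 -0.7]
tip -9.5 [349. 417.]
tip 0 [349. 502.]
```

View pics/w7o.png

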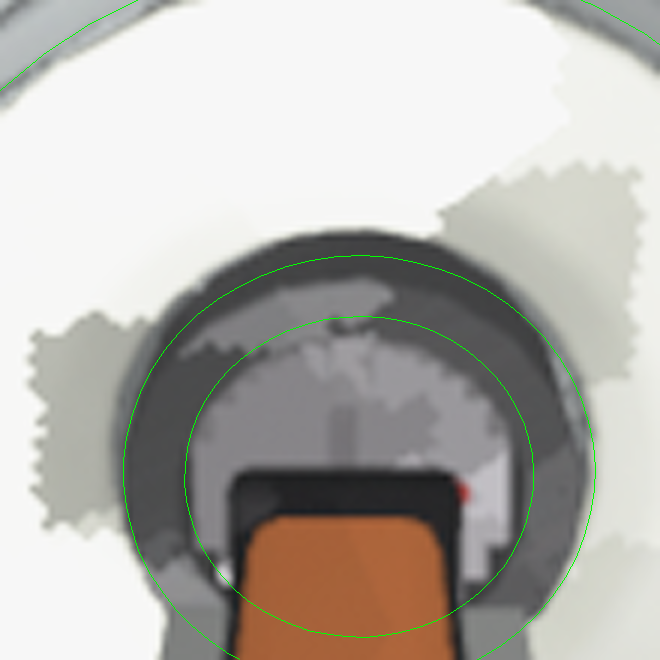

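View pics/w7r.png

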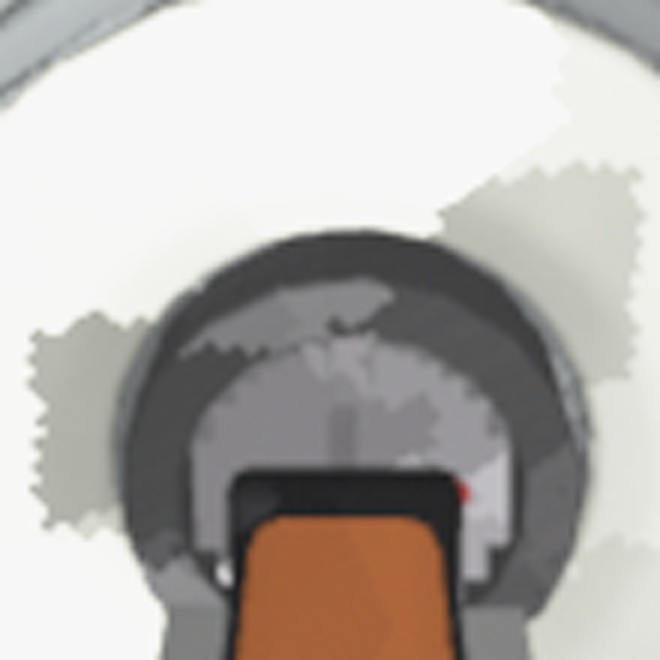

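step_arm(
  increments=[
    [0,0,0,0,0,0,0],
    [0,0,0,0,0,0,0],
    [0,0,0,0,0,0,0],
    [0,0,0,0,0,0,0],
  ],
)

```text
time: 13.7
tool_pos: [499.4, 72.7, 117.7]
eef_rot: [2.741, 1.571, -2.621]
contact_force: [-0.2, 0.2, 0.1]
gripper_width: 15.4
```

```bash
python3 look.py w8|head -1;python3 ov.py w8 498.8 73.5; python3 -c "
from h import *
print(read_state()['tool_pos'])"
```

```text
13.7 [499.4  72.7 117.7] [ 0.55  0.81 -1.16  2.16  1.01  0.89  1.25]
[499.44  72.67 117.71] [-0.2  0.2  0.1]
tip -9.5 [349. 417.]
tip 0 [349. 502.]
[499.47818027  72.70112093 117.72355925]
```

View pics/w8r.png

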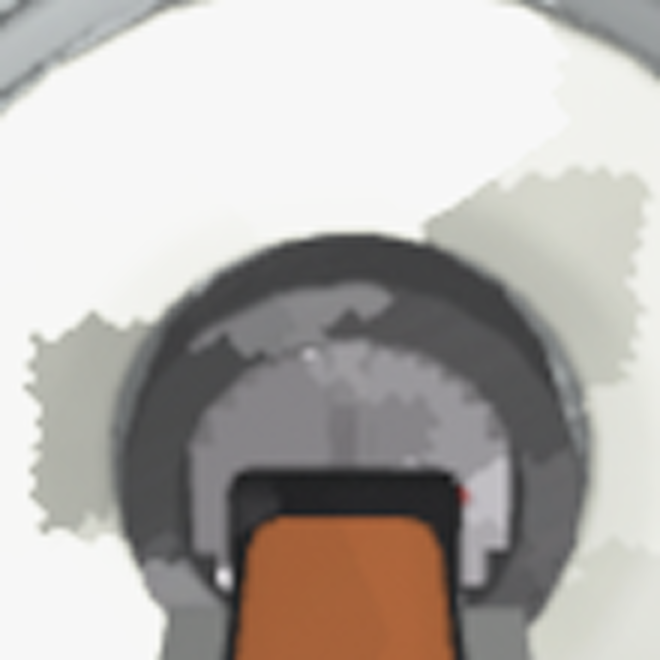

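Run:
```python
from h import *
import pickle
s,p=pickle.load(open("w8.pkl","rb"))
g=cv2.cvtColor(p["color"],cv2.COLOR_RGB2GRAY).astype(int)
for r in(212,218,224): print(r,"cols 280-368",g[r,280:368].tolist())
print(g[224,225:260].tolist(),g[224,385:425].tolist())
# radial circle fit of cover edge (white->dark line) using many rays, only upper half
save(p,"w8f.png",(215,90,435,260),3.6)
```

```text
212 cols 280-368 [174, 174, 173, 172, 168, 148, 122, 112, 109, 87, 64, 67, 72, 74, 76, 75, 76, 75, 75, 75, 75, 75, 75, 76, 81, 98, 113, 120, 128, 131, 132, 133, 133, 133, 133, 134, 139, 149, 152, 150, 151, 150, 153, 156, 156, 150, 147, 151, 153, 153, 152, 153, 153, 153, 153, 153, 153, 153, 133, 114, 108, 102, 90, 85, 86, 85, 85, 84, 84, 84, 83, 83, 84, 81, 74, 66, 64, 132, 159, 144, 139, 166, 187, 195, 196, 197, 198, 199]
218 cols 280-368 [175, 175, 170, 154, 128, 113, 106, 83, 68, 73, 75, 75, 75, 75, 76, 75, 75, 74, 80, 105, 125, 130, 129, 129, 132, 134, 134, 134, 133, 134, 133, 134, 134, 134, 134, 134, 134, 133, 134, 130, 123, 120, 121, 120, 127, 134, 134, 134, 134, 133, 134, 134, 134, 134, 134, 134, 139, 148, 153, 152, 152, 153, 153, 153, 153, 150, 132, 101, 84, 83, 83, 83, 84, 84, 83, 83, 82, 82, 90, 139, 152, 137, 162, 194, 215, 222, 224, 224]
224 cols 280-368 [174, 169, 163, 138, 113, 93, 72, 74, 76, 76, 77, 77, 77, 77, 76, 74, 97, 120, 127, 128, 130, 133, 134, 134, 134, 133, 134, 134, 134, 134, 133, 133, 133, 134, 134, 134, 133, 133, 134, 131, 122, 116, 116, 116, 125, 132, 130, 131, 134, 133, 134, 134, 134, 133, 133, 133, 134, 145, 153, 153, 153, 153, 152, 153, 153, 153, 153, 153, 153, 125, 86, 81, 83, 82, 83, 82, 83, 83, 83, 89, 97, 120, 125, 158, 193, 216, 223, 225]
[203, 210, 216, 215, 206, 162, 178, 183, 184, 184, 184, 184, 179, 143, 113, 216, 247, 247, 247, 247, 247, 247, 247, 247, 247, 247, 247, 247, 247, 247, 247, 247, 247, 247, 247] [237, 237, 237, 237, 237, 237, 238, 237, 237, 237, 238, 237, 237, 237, 238, 238, 237, 238, 238, 238, 232, 128, 88, 116, 148, 151, 150, 151, 151, 151, 144, 139, 159, 159, 159, 159, 159, 158, 155, 152]
```

View pics/w8f.png

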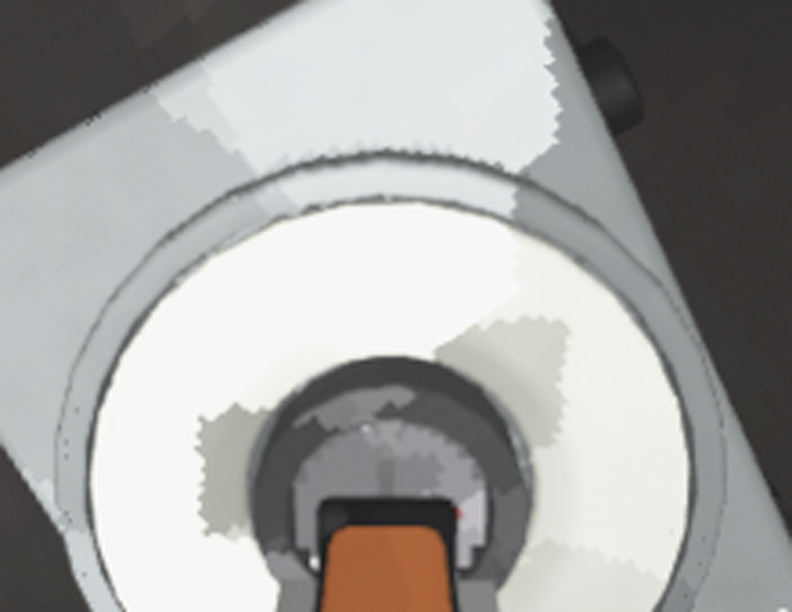

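Run:
```python
from h import *
import pickle
from scipy.optimize import least_squares
s,p=pickle.load(open("w8.pkl","rb"))
g=cv2.cvtColor(p["color"],cv2.COLOR_RGB2GRAY).astype(np.float32)
E=[]
for a in np.radians(np.arange(-175,-4,5)):
    rr=np.arange(62,100,.25); xs=(322.7+rr*np.cos(a)).astype(np.float32);ys=(225+rr*np.sin(a)).astype(np.float32)
    v=cv2.remap(g,xs[None],ys[None],cv2.INTER_LINEAR)[0]
    i=np.argmax(np.gradient(v)<-8)
    d=np.gradient(v); i=i+np.argmin(d[i:i+12]); E.append((xs[i],ys[i]))
P=np.array([atz(p,e,57.6,s)[:2] for e in E])
r=least_squares(lambda c:np.hypot(*(P-c).T)-55,[500,75],loss='soft_l1');print("fixed r",r.x,r.fun.round(1))
r=least_squares(lambda c:np.hypot(*(P-c[:2]).T)-c[2],[500,75,55],loss='soft_l1');print("free r",r.x)
T=s["tool_pos"];M=R.from_euler('xyz',s["eef_rot"]).as_matrix()
print("tool y,z",M[:,1],M[:,2],"psi",np.degrees(np.arctan2(-M[1,2],-M[0,2])))
d=np.array([r.x[0],r.x[1],61])-T; print("rel in tool",M.T@d)
# blade end top observed (322,~217) ; predicted
print(proj(p,T+M@[49.9,0,-9.5],s), g[205:232,322].astype(int).tolist())
```

```text
fixed r [501.00897704  75.11953071] [-0.9 -0.4 -0.3 -0.7 -0.2 -0.2 -0.1  0.  -0.4  0.  -0.1 -0.3  0.1 -0.
  0.1  0.5  0.3 -0.1  0.9  0.5  0.   0.5  0.4  0.1  0.1 -0.  -0.2 -0.1
 -0.4 -0.4 -0.3 -0.9 -0.3 -0.7 -0.8]
free r [500.28684981  74.15744574  54.03696563]
tool y,z [-7.96402955e-01  6.04766345e-01  4.01179098e-05] [ 6.04766339e-01  7.96402954e-01 -9.47663871e-05] psi -127.21202990935126
rel in tool [56.70685339  0.22316515  1.70617248]
[[322.62676764 218.9217012 ]] [82, 102, 139, 157, 156, 158, 157, 153, 143, 138, 137, 137, 129, 121, 120, 119, 118, 116, 116, 116, 116, 115, 97, 57, 34, 35, 38]
```

step_arm(
  increments=[
    [0,0.5,2.5,0,0,0,0],
    [2,0.5,2.5,0,0,0,0],
    [4,0.5,2.5,0,0,0,0],
    [4,0.5,2.5,0,0,0,0],
    [6,0.5,2.5,0,0,0,0],
    [7,0.5,2.5,0,0,0,0],
    [8,0.5,2.5,0,0,0,0],
    [8,0.5,2.5,0,0,0,0],
  ],
)

```text
time: 14.8
tool_pos: [500.5, 74.9, 109.6]
eef_rot: [2.575, 1.571, -2.787]
contact_force: [0.4, -0.3, -0.6]
gripper_width: 15.7
```

step_arm(
  increments=[
    [1,0,0,0,0,0,0],
    [2,0,0,0,0,0,0],
    [2,0,0,0,0,0,0],
    [2,0,0,0,0,0,0],
  ],
)

```text
time: 15.2
tool_pos: [500.6, 75.0, 107.7]
eef_rot: [1.912, 1.571, 2.834]
contact_force: [-0.1, -0.3, -1.1]
gripper_width: 15.2
```

```bash
cat > st.py <<'E'
from h import *
s=read_state();M=R.from_euler('xyz',s["eef_rot"]).as_matrix()
print(s["time"],s["tool_pos"].round(2),"psi",np.degrees(np.arctan2(-M[1,2],-M[0,2])).round(2)%360,"F",s["contact_force"].round(2),"Ftool",(M.T@s["contact_force"]).round(2),"T",s["ft_torque"].round(3),"j",np.round(s["joint_positions"],2),"w",s["gripper_width"])
E
python3 st.py
```

```text
15.2 [500.56  75.   107.7 ] psi 232.79000000000002 F [-0.06 -0.35 -1.1 ] Ftool [ 1.1  -0.16 -0.31] T [ 0.006 -0.035  0.038] j [ 0.53  0.82 -1.14  2.16  1.04  0.88  1.23] w 15.170101331883771
```

step_arm(
  increments=[
    [1,0,0,0,0,0,0],
    [2,0,0,0,0,0,0],
    [3,0,0,0,0,0,0],
    [3.5,0,0,0,0,0,0],
    [3.5,0,0,0,0,0,0],
    [3.5,0,0,0,0,0,0],
  ],
)

```text
time: 15.8
tool_pos: [500.6, 75.0, 104.2]
eef_rot: [2.036, 1.571, 2.958]
contact_force: [0.2, -0.9, -1.5]
gripper_width: 15.2
```

```bash
python3 st.py; python3 look.py w9|head -1;python3 ov.py w9 500.6 75
python3 - <<'E'
from h import *
p=capture("side");save(p,"s9.png",(270,170,390,270),6)
E
```

```text
15.8 [500.59  74.99 104.21] psi 232.79000000000002 F [ 0.19 -0.9  -1.54] Ftool [ 1.54 -0.69 -0.6 ] T [ 0.035 -0.006 -0.014] j [ 0.53  0.83 -1.13  2.16  1.04  0.88  1.23] w 15.204576409446279
15.8 [500.6  75.  104.2] [ 0.53  0.83 -1.13  2.16  1.04  0.88  1.23]
[500.59  74.99 104.21] [ 0.2 -0.9 -1.5]
tip -9.5 [349. 417.]
tip 0 [349. 502.]
```

View pics/w9r.png

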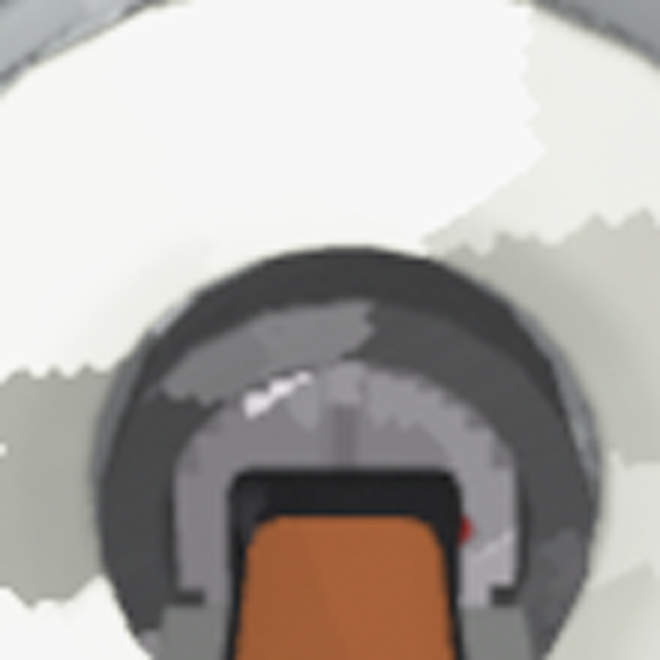

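View pics/s9.png

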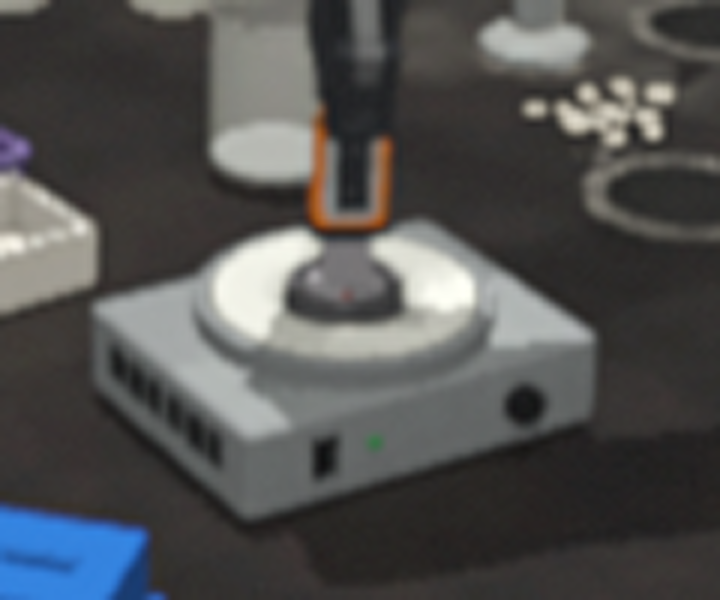

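step_arm(
  increments=[
    [0,0,0,3,0,0,0],
    [0,0,0,6,0,0,0],
    [0,0,0,9,0,0,0],
    [0,0,0,12,0,0,0],
    [0,0,0,15,0,0,0],
    [0,0,0,18,0,0,0],
    [0,0,0,20,0,0,0],
    [0,0,0,20,0,0,0],
  ],
)

```text
time: 16.95
tool_pos: [500.4, 75.1, 104.2]
eef_rot: [1.827, 1.571, 2.4]
contact_force: [-1.0, -0.1, -1.6]
gripper_width: 15.4
```

```bash
python3 st.py
```

```text
16.95 [500.4   75.13 104.19] psi 212.83 F [-0.96 -0.06 -1.64] Ftool [ 1.65  0.47 -0.84] T [0.077 0.068 0.039] j [ 0.5   0.79 -1.07  2.16  1.    0.82  0.92] w 15.351220455700563
```

step_arm(
  increments=[
    [0,0,0,3,0,0,0],
    [0,0,0,6,0,0,0],
    [0,0,0,9,0,0,0],
    [0,0,0,12,0,0,0],
    [0,0,0,15,0,0,0],
    [0,0,0,18,0,0,0],
    [0,0,0,20,0,0,0],
    [0,0,0,20,0,0,0],
  ],
)

```text
time: 17.75
tool_pos: [500.4, 75.2, 104.2]
eef_rot: [2.005, 1.57, 2.229]
contact_force: [-0.7, -0.4, -2.4]
gripper_width: 15.5
```

```bash
for i in 1 2 3; do python3 st.py; python3 -c "
from h import *
capture('side')"; done
```

```text
17.75 [500.36  75.23 104.18] psi 192.86 F [-0.75 -0.36 -2.4 ] Ftool [ 2.4  -0.18 -0.81] T [0.213 0.153 0.053] j [ 0.46  0.75 -0.99  2.17  0.96  0.77  0.61] w 15.471274105861943
17.8 [500.38  75.26 104.19] psi 192.88 F [ 0.07  0.46 -0.89] Ftool [0.89 0.43 0.17] T [0.174 0.172 0.032] j [ 0.46  0.75 -0.99  2.17  0.96  0.77  0.61] w 15.225331484530331
17.85 [500.36  75.22 104.18] psi 192.88 F [-0.19  0.13 -1.39] Ftool [ 1.39  0.17 -0.16] T [0.197 0.109 0.106] j [ 0.46  0.75 -0.99  2.17  0.96  0.77  0.61] w 15.183596342400055
```

step_arm(
  increments=[
    [0,0,0,2,0,0,0],
    [0,0,0,4,0,0,0],
    [0,0,0,6,0,0,0],
    [0,0,0,8,0,0,0],
    [0,0,0,10,0,0,0],
    [0,0,0,12,0,0,0],
    [0,0,0,14,0,0,0],
    [0,0,0,14,0,0,0],
  ],
)

```text
time: 18.7
tool_pos: [500.4, 75.3, 104.2]
eef_rot: [1.943, 1.57, 1.921]
contact_force: [-1.3, 1.1, -1.8]
gripper_width: 15.0
```

```bash
for i in 1 2 3; do python3 st.py; python3 -c "
from h import *
capture('side')"; done; python3 look.py wa|grep -v key; python3 ov.py wa 500.6 75
```

```text
18.7 [500.41  75.26 104.23] psi 178.76 F [-1.34  1.13 -1.79] Ftool [ 1.79  1.1  -1.37] T [0.398 0.24  0.098] j [ 0.43  0.72 -0.94  2.17  0.92  0.73  0.4 ] w 15.02792676065803
18.75 [500.41  75.26 104.22] psi 178.8 F [-0.66  1.78 -1.05] Ftool [ 1.05  1.77 -0.7 ] T [0.471 0.284 0.07 ] j [ 0.43  0.72 -0.94  2.17  0.92  0.73  0.4 ] w 15.19057098294464
18.8 [500.42  75.25 104.21] psi 178.81 F [-0.84  1.47 -2.26] Ftool [ 2.26  1.45 -0.87] T [0.484 0.288 0.106] j [ 0.43  0.72 -0.94  2.17  0.92  0.73  0.4 ] w 15.106637179976573
18.85 [500.4  75.3 104.2] [ 0.43  0.72 -0.94  2.17  0.92  0.73  0.4 ]
slot [319.6 239.3] 0.76 [501.8  73.6  61. ]
cover_top [321.3 202.9] 0.26 [479.8  75.1  57.5]
stand_mouth [630.4 133. ] 0.91 [443.1 277.6  36. ]
[500.43  75.26 104.2 ] [-0.5  2.3 -2.6]
tip -9.5 [347. 413.]
tip 0 [347. 498.]
```

View pics/war.png

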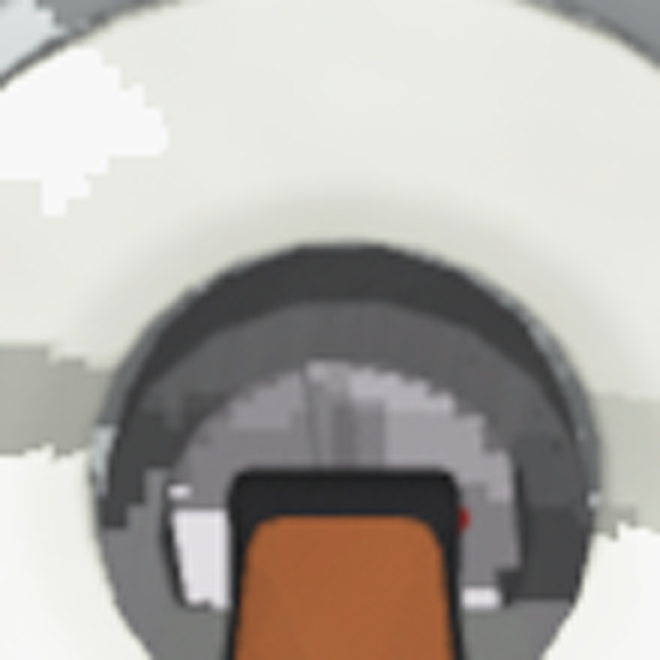

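step_arm(
  increments=[
    [0,0.1,0,1.5,0,0,0],
    [0,0.2,0,3,0,0,0],
    [0,0.3,0,4.5,0,0,0],
    [0,0.3,0,6,0,0,0],
    [0,0.3,0,6,0,0,0],
  ],
)

```text
time: 19.65
tool_pos: [500.5, 75.3, 104.2]
eef_rot: [-2.027, 1.571, -2.154]
contact_force: [-1.8, 1.9, -2.5]
gripper_width: 15.5
```

```bash
cat > tq.py <<'E'
from h import *
A=[]
for i in range(4):
    s=read_state();M=R.from_euler('xyz',s["eef_rot"]).as_matrix()
    A.append([*s["contact_force"],*s["ft_torque"],s["joint_efforts"][6],np.degrees(np.arctan2(-M[1,2],-M[0,2]))%360])
    capture("side")
print(s["time"],"F",np.mean(A,0)[:3].round(2),"T",np.mean(A,0)[3:6].round(3),"j7",np.mean(A,0)[6].round(3),"psi",np.round(A,2)[:,7],s["tool_pos"].round(2))
E
python3 tq.py
```

```text
19.8 F [-2.05  2.08 -2.17] T [0.583 0.465 0.06 ] j7 -0.103 psi [172.74 172.78 172.79 172.79] [500.49  75.25 104.21]
```

step_arm(
  increments=[
    [0,0.2,-0.2,1.5,0,0,0],
    [0,0.4,-0.4,3,0,0,0],
    [0,0.4,-0.4,4.5,0,0,0],
    [0,0.4,-0.4,6,0,0,0],
    [0,0.4,-0.4,6,0,0,0],
  ],
)

```text
time: 20.35
tool_pos: [500.4, 75.5, 104.2]
eef_rot: [-1.082, 1.57, -1.314]
contact_force: [-0.4, 0.9, -2.7]
gripper_width: 15.3
```

```bash
python3 tq.py
```

```text
20.5 F [-1.02  0.79 -2.56] T [0.255 0.216 0.101] j7 -0.102 psi [166.73 166.77 166.78 166.78] [500.4   75.45 104.22]
```

step_arm(
  increments=[
    [0,0,0,1,0,0,0],
    [0,0,0,2,0,0,0],
    [0,0,0,2,0,0,0],
  ],
  force=28,
)

```text
time: 20.85
tool_pos: [500.3, 75.5, 104.2]
eef_rot: [-1.142, 1.57, -1.408]
contact_force: [-0.8, -0.3, -2.6]
gripper_width: 15.4
```

```bash
sed -i 's/range(4)/range(2)/' tq.py; python3 tq.py
```

```text
20.9 F [-0.6  -0.25 -2.6 ] T [0.041 0.12  0.092] j7 -0.113 psi [164.75 164.78] [500.38  75.5  104.24]
```

step_arm(
  increments=[
    [0,0,0,1,0,0,0],
    [0,0,0,2,0,0,0],
    [0,0,0,2,0,0,0],
  ],
)

```text
time: 21.25
tool_pos: [500.3, 75.6, 104.2]
eef_rot: [-0.921, 1.57, -1.222]
contact_force: [-0.0, 0.4, -2.6]
gripper_width: 15.8
```

```bash
python3 tq.py
```

```text
21.3 F [-0.19  0.1  -2.34] T [-0.043  0.066  0.072] j7 -0.113 psi [162.75 162.77] [500.34  75.54 104.25]
```

step_arm(
  increments=[
    [0,0,0,1,0,0,0],
    [0,0,0,2,0,0,0],
    [0,0,0,2,0,0,0],
  ],
)

```text
time: 21.65
tool_pos: [500.3, 75.6, 104.2]
eef_rot: [-0.936, 1.57, -1.272]
contact_force: [-0.1, -0.2, -2.0]
gripper_width: 15.5
```

```bash
python3 tq.py
```

```text
21.7 F [-0.12 -0.34 -2.63] T [-0.182  0.018  0.08 ] j7 -0.112 psi [160.75 160.78] [500.31  75.6  104.22]
```

step_arm(
  increments=[
    [0,0,0,1,0,0,0],
    [0,0,0,2,0,0,0],
    [0,0,0,2,0,0,0],
  ],
)

```text
time: 22.05
tool_pos: [500.3, 75.6, 104.2]
eef_rot: [-0.949, 1.571, -1.32]
contact_force: [0.6, -0.9, -2.6]
gripper_width: 15.4
```

```bash
python3 tq.py
```

```text
22.1 F [ 0.24 -0.79 -2.78] T [-0.2   -0.041  0.102] j7 -0.112 psi [158.75 158.78] [500.3   75.61 104.24]
```

Total 74°, no stop yet.

step_arm(
  increments=[
    [0,-0.1,0,1,0,0,0],
    [0,-0.2,0,2,0,0,0],
    [0,-0.2,0,2,0,0,0],
  ],
)

```text
time: 22.45
tool_pos: [500.3, 75.6, 104.3]
eef_rot: [0.904, 1.571, 0.498]
contact_force: [1.1, -0.2, -3.5]
gripper_width: 15.4
```

```bash
python3 tq.py
```

```text
22.5 F [ 0.53 -0.77 -3.12] T [-0.138 -0.089  0.085] j7 -0.112 psi [156.75 156.78] [500.27  75.61 104.25]
```

step_arm(
  increments=[
    [0,-0.1,0,1,0,0,0],
    [0,-0.2,0,2,0,0,0],
    [0,-0.2,0,2,0,0,0],
  ],
)

```text
time: 22.85
tool_pos: [500.2, 75.6, 104.2]
eef_rot: [1.257, 1.57, 0.817]
contact_force: [-0.1, -0.3, -3.1]
gripper_width: 15.2
```

```bash
python3 tq.py
```

```text
22.9 F [-0.05 -0.48 -3.31] T [-0.028 -0.198  0.158] j7 -0.211 psi [154.79 154.81] [500.26  75.58 104.27]
```

step_arm(
  increments=[
    [0,0,0,0.4,0,0,0],
    [0,0,0,0.4,0,0,0],
    [0,0,0,0.4,0,0,0],
  ],
)

```text
time: 23.25
tool_pos: [500.2, 75.5, 104.3]
eef_rot: [1.358, 1.57, 0.911]
contact_force: [0.7, -0.1, -4.1]
gripper_width: 15.2
```

```bash
python3 tq.py
```

```text
23.3 F [ 0.44  0.2  -4.06] T [ 0.056 -0.264  0.205] j7 -0.213 psi [154.4 154.4] [500.25  75.53 104.27]
```

step_arm(
  increments=[
    [0,0,0,0.6,0,0,0],
    [0,0,0,0.6,0,0,0],
    [0,0,0,0.6,0,0,0],
  ],
)

```text
time: 23.65
tool_pos: [500.2, 75.5, 104.2]
eef_rot: [1.397, 1.57, 0.94]
contact_force: [1.0, 0.2, -3.8]
gripper_width: 15.6
```

```bash
python3 tq.py; python3 look.py wb|head -1;python3 ov.py wb 500.6 75
```

```text
23.7 F [ 1.38  0.59 -4.4 ] T [ 0.131 -0.322  0.259] j7 -0.261 psi [153.8 153.8] [500.22  75.52 104.25]
23.75 [500.2  75.5 104.3] [ 0.36  0.68 -0.84  2.17  0.85  0.67  0.03]
[500.21  75.52 104.25] [ 1.   0.2 -3.8]
tip -9.5 [345. 412.]
tip 0 [345. 498.]
```

View pics/wbr.png

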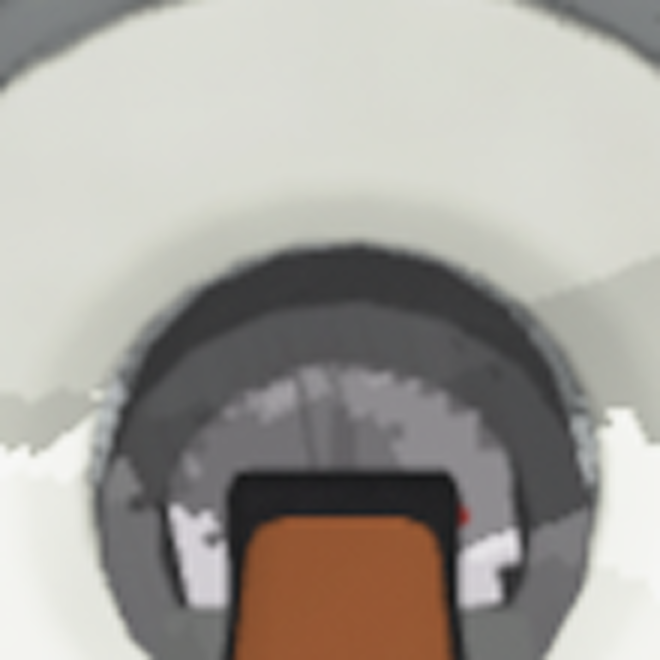

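step_arm(
  increments=[
    [0,0,0,-1.5,0,0,0],
    [0,0,0,-3,0,0,0],
    [0,0,0,-4.5,0,0,0],
    [0,0,0,-4.5,0,0,0],
    [0,0,0,-4.5,0,0,0],
  ],
)

```text
time: 24.55
tool_pos: [500.0, 75.4, 104.4]
eef_rot: [2.711, 1.571, 2.331]
contact_force: [1.0, -0.0, -0.4]
gripper_width: 15.2
```

```bash
python3 tq.py
```

```text
24.6 F [ 0.43  0.42 -0.66] T [ 0.215 -0.135 -0.022] j7 -0.006 psi [158.27 158.27] [500.02  75.44 104.38]
```

Torque is gone. Firm the grip and lift.

step_arm(
  increments=[
    [0,0,0,0,0,0,0],
    [-3,0,0,0,0,0,0],
    [-8,0,0,0,0,0,0],
    [-15,0,0,0,0,0,0],
    [-30,0,0,0,0,0,0],
    [-36,0,0,0,0,0,0],
    [-36,0,0,0,0,0,0],
  ],
  force=60,
)

```text
time: 25.35
tool_pos: [500.7, 75.3, 141.2]
eef_rot: [0.332, 1.569, -0.048]
contact_force: [-0.0, 0.8, -0.7]
gripper_width: 15.5
```

```bash
python3 tq.py; python3 look.py wc|grep tip; python3 ov.py wc 500.6 75
python3 - <<'E'
from h import *
print(rel([443.06,278.09,140],213.0))
E
```

```text
25.4 F [-0.07  0.08 -0.28] T [ 0.02   0.007 -0.023] j7 0.03 psi [158.26 158.26] [500.31  75.11 140.63]
key_tip [321.  234.8] 0.59 [537.   59.1   6. ]
[499.98  74.94 140.19] [ 0.2 -0.4 -1.2]
tip -9.5 [345. 412.]
tip 0 [345. 498.]
(array([-9.0000e-02,  1.6738e+02, -1.2776e+02]), array([-5.47e+01, -4.00e-02, -0.00e+00]))
```

View pics/wc.png

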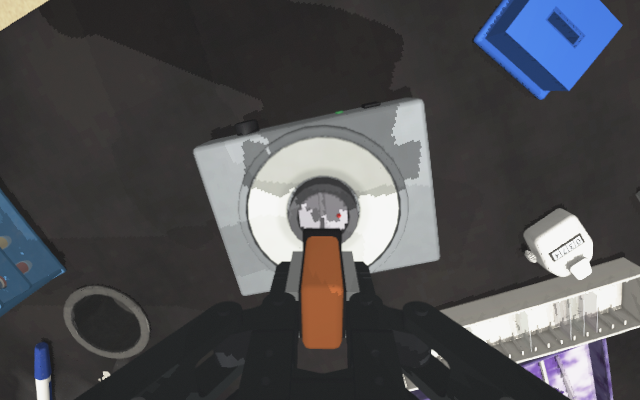

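step_arm(
  increments=[
    [0,20,-15,-7,0,0,0],
    [0,45,-34,-14,0,0,0],
    [0,70,-53,-22,0,0,0],
    [0,95,-73,-30,0,0,0],
    [0,120,-92,-38,0,0,0],
    [0,145,-111,-46,0,0,0],
    [0,160,-122,-52,0,0,0],
    [0,167.4,-127.8,-54.7,0,0,0],
  ],
)

```text
time: 26.55
tool_pos: [442.5, 280.4, 140.3]
eef_rot: [1.334, 1.569, 1.915]
contact_force: [1.1, -0.4, -0.4]
gripper_width: 15.1
```

step_arm(
  increments=[
    [10,0,0,0,0,0,0],
    [20,0,0,0,0,0,0],
    [30,0,0,0,0,0,0],
    [40,0,0,0,0,0,0],
    [40,0,0,0,0,0,0],
    [40,0,0,0,0,0,0],
    [40,0,0,0,0,0,0],
    [40,0,0,0,0,0,0],
  ],
)

```text
time: 27.35
tool_pos: [443.6, 278.4, 100.7]
eef_rot: [0.086, 1.57, 0.662]
contact_force: [1.9, -0.0, -1.4]
gripper_width: 16.0
```

```bash
python3 tq.py; python3 look.py wd
python3 - <<'E'
from h import *
import pickle
s,p=pickle.load(open("wd.pkl","rb"));save(p,"wdc.png",(270,140,380,260),6)
print(rel([443.06,278.09,56],213.0))
E
```

```text
27.4 F [ 0.75 -0.21 -0.79] T [-0.006 -0.007 -0.039] j7 -0.0 psi [212.98 212.98] [443.52 278.37 100.64]
27.45 [443.5 278.3 100.6] [ 0.08  0.81 -1.06  2.13  1.01  0.84  0.52]
key_grip [321.7 284.8] 0.65 [467.4 293.3  65. ]
key_tip [321.9 234. ] 0.66 [461.5 289.5   6. ]
stand_mouth [319.6 220.7] 0.95 [442.8 275.6  36. ]
stand_mouth [509.4 264.1] 0.95 [397.5 406.7  36. ]
(array([44.32,  0.06, -0.27]), array([-0.01,  0.01,  0.  ]))
```

View pics/wdc.png

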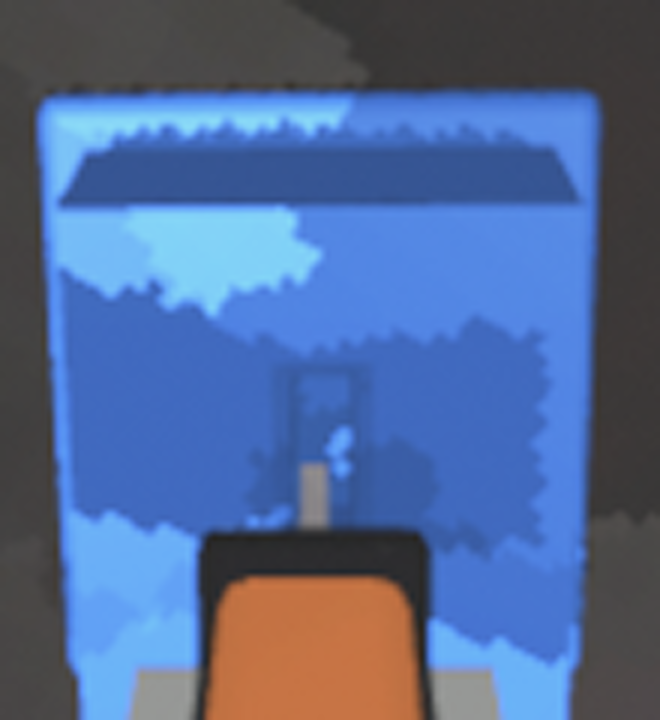

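step_arm(
  increments=[
    [4,0.4,0,0,0,0,0],
    [10,0.4,0,0,0,0,0],
    [16,0.4,0,0,0,0,0],
    [22,0.4,0,0,0,0,0],
    [28,0.4,0,0,0,0,0],
    [34,0.4,0,0,0,0,0],
    [38,0.4,0,0,0,0,0],
    [38,0.4,0,0,0,0,0],
  ],
)

```text
time: 28.55
tool_pos: [442.8, 278.2, 61.6]
eef_rot: [-3.086, 1.57, -2.51]
contact_force: [-0.1, -0.3, -0.7]
gripper_width: 15.6
```

```bash
python3 tq.py
```

```text
28.6 F [-0.12 -0.43 -0.61] T [-0.034 -0.02   0.013] j7 -0.019 psi [212.99 213.  ] [442.92 278.44  61.93]
```

step_arm(
  increments=[
    [2,0,0,0,0,0,0],
    [4,0,0,0,0,0,0],
    [5.5,0,0,0,0,0,0],
    [5.5,0,0,0,0,0,0],
    [5.5,0,0,0,0,0,0],
  ],
)

```text
time: 29.15
tool_pos: [443.1, 278.5, 56.7]
eef_rot: [-1.9, 1.571, -1.324]
contact_force: [0.0, -0.1, -1.1]
gripper_width: 15.5
```

```bash
python3 tq.py
```

```text
29.2 F [-0.15 -0.23 -1.06] T [ 0.07   0.014 -0.008] j7 -0.001 psi [212.99 212.99] [443.08 278.53  56.76]
```

step_arm(
  increments=[
    [0.8,0,0,0,0,0,0],
    [0.8,0,0,0,0,0,0],
    [0.8,0,0,0,0,0,40],
    [0.8,0,0,0,0,0,60],
    [0.8,0,0,0,0,0,60],
    [0.8,0,0,0,0,0,60],
    [0.8,0,0,0,0,0,60],
  ],
)

```text
time: 29.95
tool_pos: [443.1, 278.5, 56.0]
eef_rot: [-0.019, 1.571, 0.557]
contact_force: [-0.1, -0.2, -0.1]
gripper_width: 51.2
```

```bash
python3 tq.py; python3 st.py; python3 look.py we|grep -v slot
```

```text
30.0 F [-0.07  0.24 -0.08] T [0.002 0.031 0.013] j7 -0.0 psi [212.99 212.99] [443.08 278.51  55.96]
30.05 [443.06 278.51  55.94] psi 212.99 F [-0.31 -0.22  0.63] Ftool [-0.63 -0.02 -0.38] T [-0.008  0.009 -0.044] j [ 0.03  0.87 -0.99  2.15  1.11  0.79  0.44] w 51.072381250717996
30.05 [443.1 278.5  55.9] [ 0.03  0.87 -0.99  2.15  1.11  0.79  0.44]
key_grip [323.9 284.9] 0.87 [441.9 278.4  65. ]
stand_mouth [545.3 293.7] 0.62 [394.3 400.2  36. ]
```

View pics/we.png

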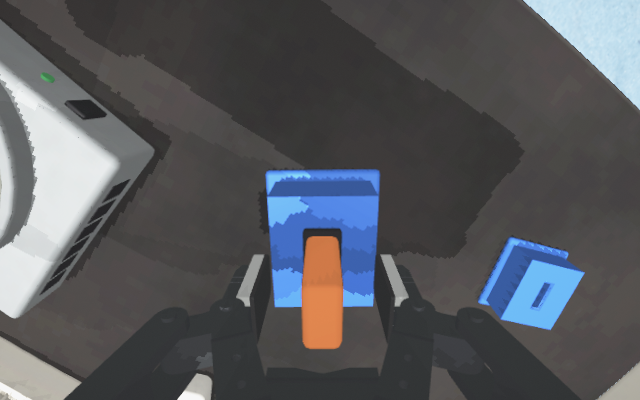

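step_arm(
  increments=[
    [-10,0,0,0,0,0,60],
    [-30,0,0,0,0,0,60],
    [-60,0,0,0,0,0,60],
    [-100,0,0,0,0,0,60],
    [-134,0,0,0,0,0,60],
    [-134,0,0,0,0,0,60],
    [-134,0,0,0,0,0,60],
    [-134,0,0,0,0,0,60],
  ],
)

```text
time: 31.15
tool_pos: [442.6, 277.6, 189.1]
eef_rot: [-2.739, 1.569, -2.163]
contact_force: [-0.1, -0.1, -0.4]
gripper_width: 50.8
```

```bash
python3 tq.py; python3 look.py wf
python3 - <<'E'
from h import *
import pickle
s,p=pickle.load(open("wf.pkl","rb"));save(p,"wfc.png",(280,130,370,235),7)
q=capture("side");save(q,"sfin.png",(180,150,430,330),3.2)
E
```

```text
31.2 F [-0.   -0.59 -0.19] T [-0.012  0.033 -0.002] j7 0.0 psi [212.99 212.99] [442.5  277.53 188.84]
31.25 [442.5 277.6 188.7] [ 0.17  0.7  -1.19  2.07  0.82  0.95  0.67]
slot [ 80.  124.5] 0.74 [499.6  77.8  61. ]
key_grip [321.6 197.9] 0.73 [443.7 277.5  65. ]
stand_mouth [459.9 221.5] 0.95 [398.8 407.6  36. ]
stand_mouth [322.  187.4] 0.73 [442.8 277.4  36. ]
stand_mouth [223.6 295.4] 0.22 [597.8 254.9  36. ]
```

View pics/wfc.png

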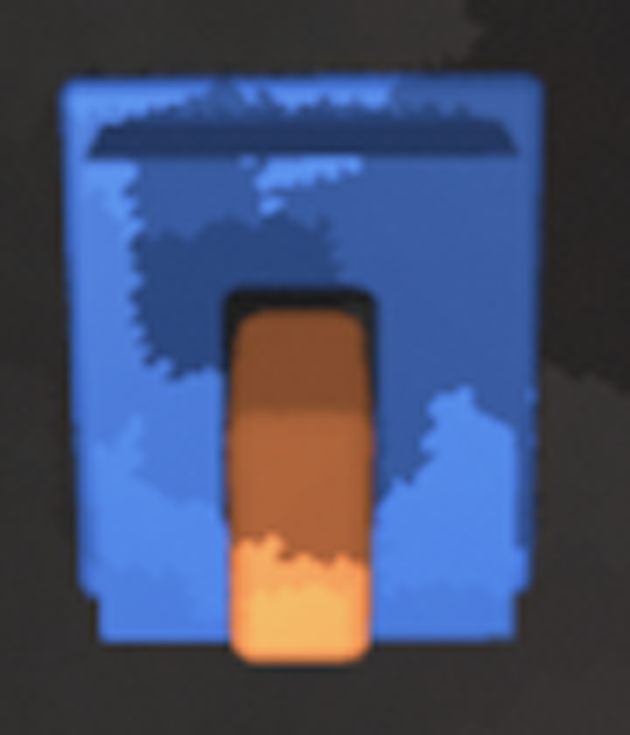

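View pics/sfin.png

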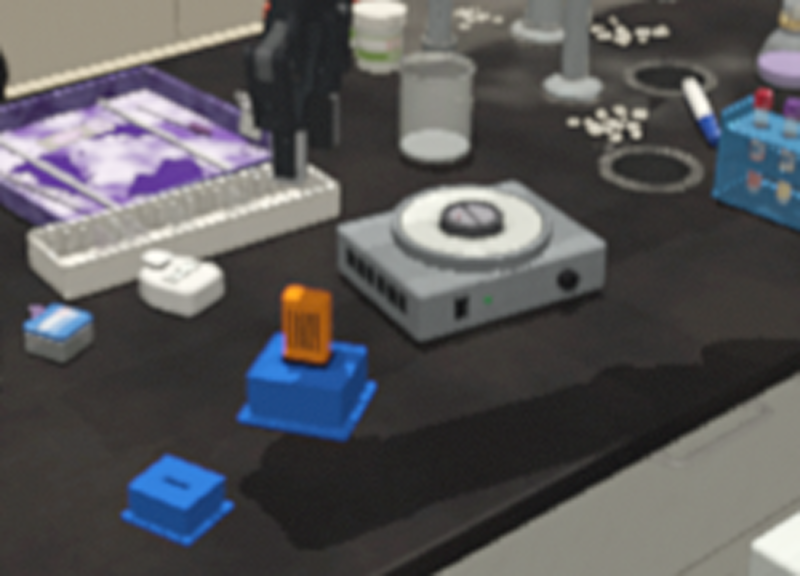

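View pics/wf.png

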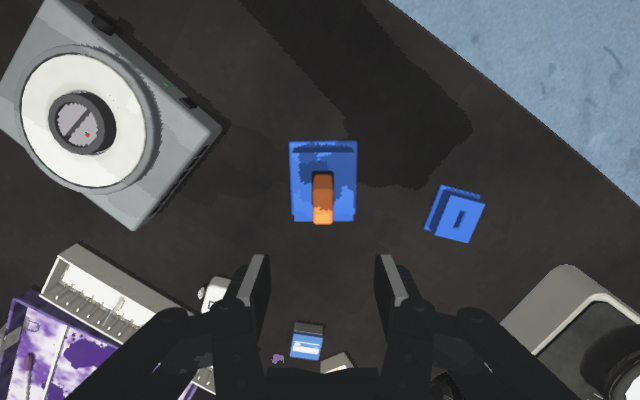

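Run:
```python
from h import *
import pickle
s,p=pickle.load(open("wf.pkl","rb"));save(p,"wfs.png",(30,80,130,170),8)
```

```text
(no output)
```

View pics/wfs.png

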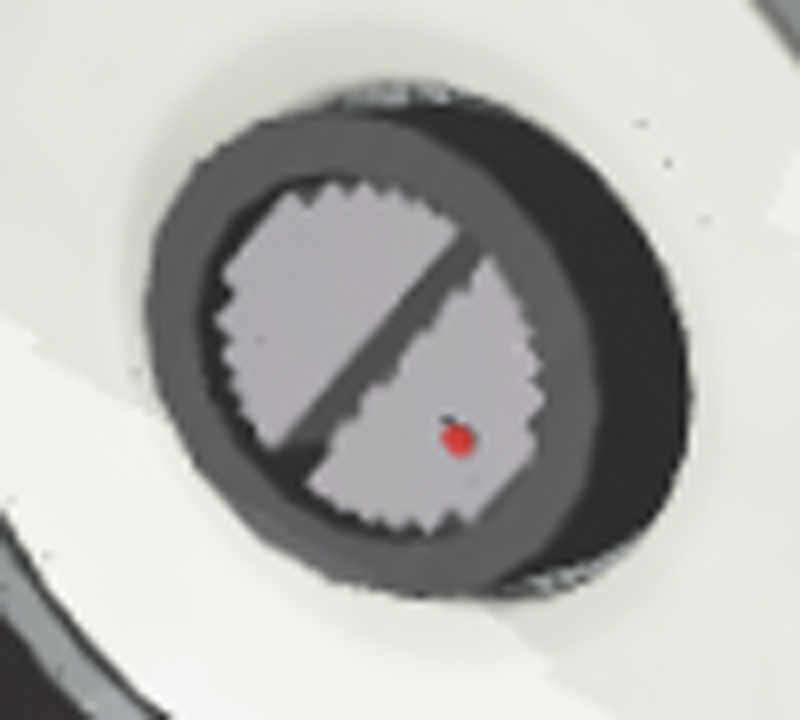

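Run:
```python
from h import *
import pickle
s,p=pickle.load(open("wf.pkl","rb"))
d=lambda x,y:(30+x/8-.5,80+y/8-.5)
for u,v in(((280,447),(460,232)),((312,485),(488,258))):
    a,b=atz(p,d(*u),61,s),atz(p,d(*v),61,s);print(np.degrees(np.arctan2(*(b-a)[1::-1])))
print(sign_off())
```

```text
163.52634522090833
165.53706343914874
the job is handed in; nothing more can be done
None
```

The lock is turned to its stop, the key is back upright in its stand, and the job is handed in. It took about 31 s of the 72 s allowed. The hand-in returned no verdict.

**Key and slot:** I gripped the key across its handle and lined it up over the slot with the wrist camera. It went about 6.7 mm into the slot with almost no contact force.

**Turning the lock:** I turned it clockwise, slowing to about 2° at a time near the end.
- The torque stayed at about 0.11 N m until the key had turned about 78°.
- There it jumped to 0.21 N m. A further 1° took it to 0.26 N m, which I read as the hard stop, below the 0.35 N m limit. I then backed off into the play and lifted the key out.
- The slot's measured direction went from about 53° to 164–165° (equivalent to −15°). That is about 68° (1.2 rad) of cam turn, within the expected 1.0–1.6 rad.

**Returning the key:** I lowered it to its original gripping height, within about 0.1 mm, and released it with no side force. The last wrist and side pictures show it upright with its guard on the stand. In those views the surrounding objects look unmoved, and the gripper is clear of everything.

**Checks that fell short:**
- **Cover height:** I did not measure that the cover is flush. I inferred it from the torque rise and the slot angle.
- **Position agreement:** the camera estimates of the slot position differed by up to about 4 mm between views. For the insertion I relied on how the blade and collar lined up in the same picture.

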